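# Set the studs of wooden luggage tags on the bench press

## Robot

A 6-joint arm with a two-finger parallel gripper is mounted at the origin on the work surface. World frame = base frame: x ahead of the robot, y to its left, z up, the work surface at z = 0. Lengths are in mm, angles in rad, forces in N, time in s.
With the tool pointing down it reaches from about 325 to 900 mm from the base axis. Payload 6.1 kg.
Tool frame: the origin (TCP) lies between the finger pads; the fingertips stand 11 mm ahead of it and the grasp point (between the pads) lies 8 mm behind it; z points along the fingers, y is the line along which they close (so a half turn about z gives the same grasp; the last joint's range is limited). The gripper opens to 85 mm and grips with 20 to 120 N. Pads are 22 mm wide; open, the fingers measure 114 mm over their backs; the gripper's body (76 mm by 85 mm) begins 54 mm behind the grasp point. The pads swing forward as they close: fully open they stand 13 mm farther back than shut.
Start: joints at [1.011, 0.22, 1.526, -0, 1.395, -0.126], TCP at [262.699, 567.103, 242.3] pointing down, gripper open.
Joint ranges: [-2.98, 2.98], [-0.91, 2.08], [0.09, 2.57], [-1.24, 4.39], [0.2, 2.65], [-2.68, 2.68]. Speed limits (rad/s): [2.57, 2.57, 3.01, 3.14, 3.14, 3.14].

## Interface

Orientations are given as [roll, pitch, yaw] about the fixed x, y, z axes, in that order (R = Rz(yaw) Ry(pitch) Rx(roll)).
In Python, from cell import arm, vision gives the robot as it stands. The module is installed in compiled form; this text tells all that it offers.
- The arm moves only by the tool jog_arm, never from a script. Its arguments are lists of equal length, an entry for each row: "travel": the shift along the tool's x, y, z in m, a list of three; "rotation": the turn, a rotation vector about the tool's x, y, z in rad, a list of three; "hand": the closure, from 0 (fully open) to 1 (shut). In form: {"travel": [[dx, dy, dz], ...], "rotation": [[rx, ry, rz], ...], "hand": [hand, ...]}. A call has 1 to 10 rows; each row shifts and turns the commanded pose from where the row before left it, along the tool's axes as they then stand; what a row does not reach is not made up. A row lasts 1/8 s, in which the tool goes at most 62.5 mm and 10.7 degrees, less where a joint would pass 70% of its speed; a pose out of reach is approached as far as the arm can. A call is refused whole if a number of a shift passes 0.0625 or a number of a turn 0.188, either way. A call with a gripper value outside its range is refused whole. The fingers move at their own pace and stop on an object; "grip_force" is the grip in N (left out, the last holds). Time passes only in rows, so rows that do not move let the fingers close. It gives the time, the measured TCP pose, the force, the opening and the grip force at its end, in the units of the state.
- arm.sense(): the state, without advancing time (a new reading comes with each control period).
- vision.read_camera(name): name is "scene" or "top"; returns a dict with "img" (384x512x3 uint8, blue, green, red), "camera_matrix" (3x3 intrinsics, pixels), "rvec" (rotation vector, rad) and "tvec" (3), from world to camera coordinates, as OpenCV has them. Camera axes: x right, y down, z forward; pixel columns grow to the right and rows downward; lengths in mm; the calibration is good to about 2 mm. A picture is of the moment at which its call begins. There is no depth.
- arm.hand_in(): hands the job in; it is judged then, once.
The state is a dict: "clock": time; "qpos": joint angles; "qvel": joint speeds; "tau": joint torques, N m; "eef_pos": TCP position; "tcp_rot": TCP orientation; "contact_force": force on the tool from outside, world axes, zero at the start; "moment": the same for the moment, N m; "grip_width": opening from 0.0 (shut) to 1.0 (fully open); "finger_force": force on a finger pad.
Only numpy, scipy, OpenCV 4.12 (cv2) and the standard library are available. Lean on these libraries where they do the work, as an engineer would, in place of code of your own. Each camera call takes 0.05 s, during which the arm holds its last target. There are 200 camera calls.

## Task

First set the depth dial on top of the press to five clicks clockwise from its anticlockwise stop. Then set the brass stud of every wooden luggage tag with the press, not by hand: lay the tag flat on the bed with its stud under the punch and push the lever all the way down to its stop, so that the stud's head sits down on the wood without being crushed into it. Finish with all the tags lying flat in the wooden tray, stud side up, the lever back up and the dial still at five, and leave the dye jars and the knife where they are.

Things in the scene. Friction and masses are not known exactly. Their poses are not given: they have to be found in the camera images.
- press: Bench stud press, dark cast iron, bolted down, 245 deep, 130 wide, 195 mm high to the head's top. Origin on the table on the ram's axis; x points from its front (operator's side, facing the robot) to the column at the back, y to its left. The head overhangs the bed: underside 105 mm above the table, front face 26 mm before the ram axis, 56 mm wide; the column begins 50 mm behind the axis.
- bed (a point): Point on the bed's surface exactly under the ram, where a tag's stud goes. The bed is a flat steel plate 22 mm above the table, 126 mm wide, from 113 mm before the ram axis (press x = -0.113) to 32 mm behind it. A work stop, a steel bar 46 mm wide and 7 mm high, stands across it 16 mm behind the axis: a tag laid straight with its stud end just short of the stop (2 mm) and centred on it has its stud under the punch.
- punch_face (a point): Centre of the flat 18 mm round lower face of the punch under the ram. With the lever up it hangs 38.7 mm above the bed less 1.2 mm per dial click; the full lever stroke lowers it 21 mm.
- lever (a joint): Press lever, rad: 0 up (its spring returns it there when let go), 0.70 at the bottom stop; the ram goes down 30 mm per rad. It sits on the press's right (-y), 100 mm from the ram axis, and reaches 200 mm from pivot to ball, towards the front: 30 degrees above level at rest, 10 below at the stop. Pushing down on the ball takes 4 to 6 N, some 3 N more while a stud is driven.
- lever_ball (a point): Centre of the black ball, 36 mm across, at the end of the lever (on a steel bar 14 mm thick).
- lever_pivot (a point): Point on the lever's pivot axis (which lies along the press's y) in the plane of the lever; 150 mm above the table, 41 mm behind the ram axis.
- dial (a joint): Depth dial, rad, growing clockwise seen from above: 0 at its anticlockwise stop. It clicks every 18 degrees (0.314 rad) from 0 to 8 clicks; each click lowers the punch 1.2 mm. Five clicks are 1.571 rad. It takes 0.17 N m to leave a click; let go between two clicks it drops into the nearer one and stays there.
- dial_grip (a point): Point on the dial's axis 18 mm above its underside. The dial is a fluted aluminium knob 40 mm across, 26 mm high, on top of the ram (top 249 mm above the table with the lever up), free all round. The black index line on top points to the press's front at zero, to its left at five clicks. It rides up and down with the ram.
- tray: Shallow open wooden tray for finished tags, 272 x 142 x 22 mm outside, walls and floor 6 mm; loose. Origin under its centre, x along its length.
- jar_a: Small dye jar, 40 mm across, 75 mm high; leave alone.
- jar_b: Another such dye jar; leave alone.
- knife: Leather knife with a wooden handle, lying on the bench, 175 mm long; leave alone.
- tag1: Wooden luggage tag, a flat plate 110 x 42 x 8 mm, 50 g, stud side up; two or three are there (None: absent). Origin at the centre of its underside, x along its length towards the stud, z up. The stud is at x = +0.041, a strap slot at x = -0.045; hold it by this bare end.
- tag1_stud (a joint): How far the stud of tag1 is driven, m: 0 as started, its brass head (16 mm across, 4 mm thick) 5 mm clear of the wood; 0.005 with the head down on the wood; beyond that it is crushed into the wood (limit 0.0065). It needs 20 N to move and stays where it is left.
- tag1_head (a point): Centre of the top of tag1's stud head; 17 mm above the tag's underside as started, 12 mm when set.
- tag2: Another such tag (None: absent).
- tag2_stud (a joint): The same for tag2.
- tag2_head (a point): Centre of the top of tag2's stud head; 17 mm above the tag's underside as started, 12 mm when set.
- tag3: Another such tag (None: absent).
- tag3_stud (a joint): The same for tag3.
- tag3_head (a point): Centre of the top of tag3's stud head; 17 mm above the tag's underside as started, 12 mm when set.
There are look-alikes about, which are no part of the job. What is shaped like the tag3 but turquoise is not meant. What is shaped like the tag2 but blue is not meant.

How it is judged:
By the outcome, as a careful person would: the job done as asked, in the order asked, and still so for the second after the job is handed in, with the robot touching nothing.
Of tag1, tag2, tag3 only 2 to 3 are there at a start; the rules pass over those that are not, and their reading is None.
At some moment in a run one of tag1, tag2, tag3, tray may be knocked a few centimetres aside while the robot is not near it.
Once in a run the grip may slacken for a moment while it holds something.
It also fails if it takes over 210 s, if anything falls off the work surface, if the arm or the gripper's body presses on something with over 40 N, if the wrist force passes 120 N, or if a joint passes its speed limit or range.

## Working session

There is one attempt and no reset: what is moved stays moved. The work goes in short steps, Python scripts to look and compute and a tool call to move; the robot and the scene stay as the last step left them, time stands still between calls to the robot, and variables do not carry over. Pictures are saved under pics/ and viewed, at most 14 in all, crops included, and the job is handed in when it is done.

Besides the shell and the picture viewer there is one more tool, called after ">>>" by a JSON object that holds its "op" and its "data", one argument or row to a line. jog_arm: Moves the arm, as the interface text tells. Its arguments: {"type":"object","properties":{"travel":{"type":"array"},"rotation":{"type":"array"},"hand":{"type":"array"},"grip_force":{"type":"number"}},"required":["travel","rotation","hand"]}

```bash
mkdir -p pics; cat > h.py <<'E'
import numpy as np, cv2
from cell import arm, vision
def cam(n):
    c=vision.read_camera(n); R=cv2.Rodrigues(np.array(c['rvec'],float))[0]
    c['R']=R; c['t']=np.array(c['tvec'],float).ravel(); c['K']=np.array(c['camera_matrix'],float); return c
def ray(c,p):
    d=c['R'].T@np.linalg.inv(c['K'])@np.array([p[0],p[1],1.]); return -c['R'].T@c['t'], d
def onz(c,p,z):
    o,d=ray(c,p); return o+d*(z-o[2])/d[2]
def tri(c1,p1,c2,p2):
    o1,d1=ray(c1,p1);o2,d2=ray(c2,p2)
    s=np.linalg.lstsq(np.c_[d1,-d2],o2-o1,rcond=None)[0]
    a=o1+s[0]*d1;b=o2+s[1]*d2; return (a+b)/2,np.linalg.norm(a-b)
def proj(c,P):
    q=c['K']@(c['R']@np.array(P,float)+c['t']); return q[:2]/q[2]
E
python3 - <<'E'
from h import *
print(arm.sense())
for n in('scene','top'):
    c=cam(n); print(n,c['K'].round(1).tolist(),(-c['R'].T@c['t']).round(),c['R'].round(2).tolist())
    cv2.imwrite(f'pics/{n}0.png',cv2.resize(c['img'],(800,600),interpolation=cv2.INTER_CUBIC))
E
```

```text
{'clock': 0.0, 'qpos': array([ 1.01088170e+00,  2.21210076e-01,  1.52764610e+00,  1.30323703e-05,
        1.39469465e+00, -1.26089513e-01]), 'qvel': array([ 5.24865235e-04, -7.06489663e-04, -1.86863032e-04, -9.95950638e-05,
       -3.17945520e-03,  3.48383615e-05]), 'tau': array([ 5.22076170e-04, -4.96897566e+01, -3.89394629e+01, -2.63339070e-04,
        1.10608991e-02, -1.05177162e-05]), 'eef_pos': array([262.38989208, 566.59642889, 241.19064868]), 'tcp_rot': array([-3.13965164e+00, -2.58975694e-04,  2.70776499e+00]), 'contact_force': array([-0.75513722,  0.11118285,  0.70927561]), 'moment': array([-0.01732632, -0.016743  , -0.00923156]), 'finger_force': 0.0, 'grip_width': 0.9984194472037454}
scene [[353.3, 0.0, 251.7], [0.0, 353.3, 195.7], [0.0, 0.0, 1.0]] [1324.  299.  773.] [[-0.37, 0.93, -0.01], [0.52, 0.2, -0.83], [-0.77, -0.31, -0.56]]
top [[434.0, 0.0, 261.3], [0.0, 434.0, 191.2], [0.0, 0.0, 1.0]] [ 283.  -37. 1373.] [[-0.02, -1.0, 0.02], [-0.98, 0.02, -0.19], [0.19, -0.02, -0.98]]
```

View pics/scene0.png

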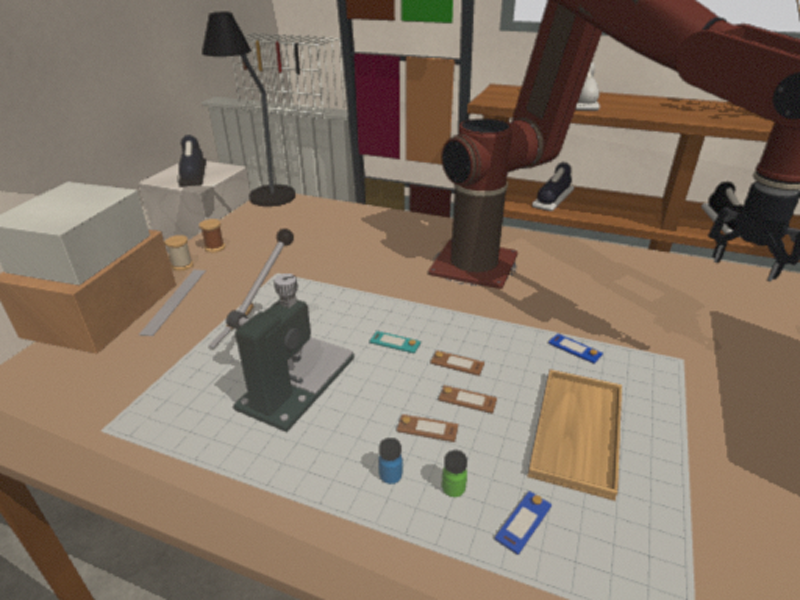

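View pics/top0.png

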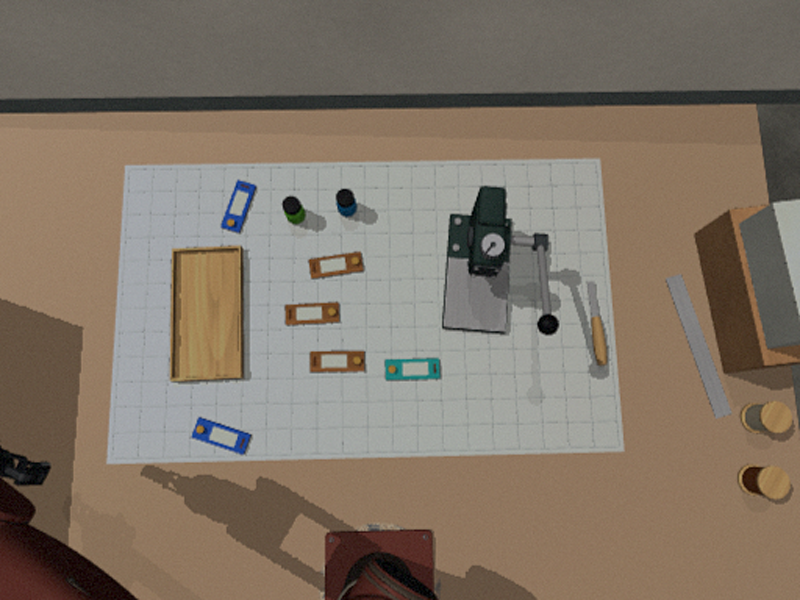

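Scene shows the press at about (290,350) in scene and (485,260) in top. There are three brown tags in top at (336,265), (313,314) and (338,361), scene (428,428), (467,398), (458,362). The tray is at top (207,313).
Tag candidates: the brown ones, plus blue at top (238,206) and (221,436) and turquoise at (412,369). By the description I choose the three brown ones.

```bash
cat > tags.py <<'E'
from h import *
def tags(c,z=8,amin=60):
    hsv=cv2.cvtColor(c['img'],cv2.COLOR_BGR2HSV)
    return hsv
E
python3 - <<'E'
from h import *
t=cam('top'); s=cam('scene')
a=t['img'][110:225,270:380]; b=s['img'][130:280,120:240]
A=cv2.resize(a,(400,418),interpolation=cv2.INTER_CUBIC); B=cv2.resize(b,(400,500),interpolation=cv2.INTER_CUBIC)
d=t['img'][150:245,175:290]; 
A=np.vstack([A,np.zeros((82,400,3),np.uint8)])
cv2.imwrite('pics/press.png',np.hstack([A,B]))
cv2.imwrite('pics/tagcrop.png',cv2.resize(d,(805*99//100,600),interpolation=cv2.INTER_CUBIC))
for n,c in(('top',t),('scene',s)):
    hsv=cv2.cvtColor(c['img'],cv2.COLOR_BGR2HSV)
    for p in ((216,170),(200,190),(205,209),(183,201),(195,201),(130,200)) if n=='top' else ((271,266),(299,262),(293,225),(370,270)):
        print(n,p,hsv[p[1],p[0]],c['img'][p[1],p[0]])
E
```

```text
top (216, 170) [ 45  15 167] [157 167 162]
top (200, 190) [ 70   5 167] [165 167 164]
top (205, 209) [ 84   8 168] [167 168 163]
top (183, 201) [ 13 179 117] [ 35  71 117]
top (195, 201) [ 40  14 169] [160 169 166]
top (130, 200) [ 20 118 164] [ 88 138 164]
scene (271, 266) [ 22  16 180] [169 177 180]
scene (299, 262) [ 23  17 182] [170 179 182]
scene (293, 225) [ 24  15 173] [163 171 173]
scene (370, 270) [ 16 122 177] [ 92 138 177]
```

View pics/press.png

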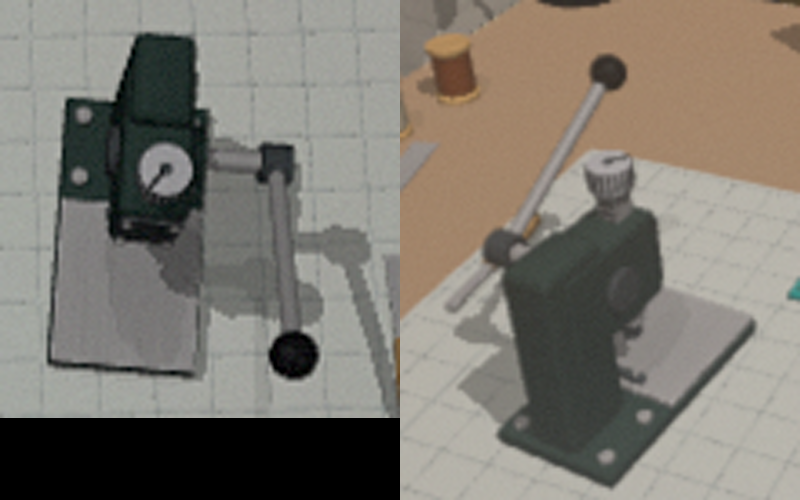

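View pics/tagcrop.png

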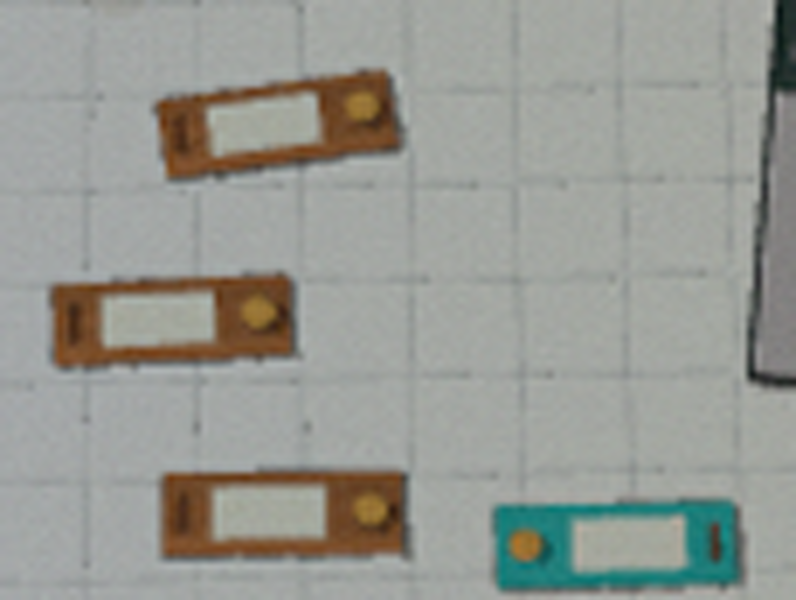

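The press crops show the dial at crop-top (165,168), with its index about 35° from the front towards the left, which is about 2 clicks. The ball is at (294,354), the bed's front corners at (50,362) and (195,374). The tag crop confirms three brown tags with gold studs at their right ends; the turquoise look-alike is at lower right.

```bash
cat > tags.py <<'E'
from h import *
def blobs(c,lo,hi,amin):
    hsv=cv2.cvtColor(c['img'],cv2.COLOR_BGR2HSV)
    m=cv2.inRange(hsv,np.array(lo),np.array(hi))
    m=cv2.morphologyEx(m,cv2.MORPH_CLOSE,np.ones((3,3)))
    cs=[k for k in cv2.findContours(m,cv2.RETR_EXTERNAL,cv2.CHAIN_APPROX_NONE)[0] if cv2.contourArea(k)>amin]
    return cs
def cen(k):
    M=cv2.moments(k); return np.array([M['m10']/M['m00'],M['m01']/M['m00']])
def poly(c,k,z): return np.array([onz(c,p[0],z)[:2] for p in k],np.float32)
def pose(c,k,z=8):
    (x,y),(w,h),a=cv2.minAreaRect(poly(c,k,z)); 
    if w<h: w,h,a=h,w,a+90
    return np.array([x,y]),w,h,(a+90)%180-90
BR=((5,135,60),(16,255,170))
def tags(c,amin=100):
    out=[]
    for k in blobs(c,*BR,amin):
        p,w,h,a=pose(c,k)
        if 85<w<140 and 32<h<60 and 200<p[0]<900: out.append((cen(k),p,w,h,a,k))
    return out
E
python3 - <<'E'
from tags import *
t=cam('top'); s=cam('scene')
T=tags(t); S=tags(s)
for o in T: 
    g=[k for k in blobs(t,(17,120,90),(27,255,255),5) if cv2.pointPolygonTest(o[5],tuple(map(float,cen(k))),True)>-3]
    st=[onz(t,cen(k),17)[:2].round() for k in g]
    print('T',o[0].round(1),o[1].round(1),round(o[2]),round(o[3]),round(o[4],1),st)
for o in S: print('S',o[0].round(1),o[1].round(1),round(o[2]),round(o[3]),round(o[4],1))
for o in T:
    o2=min(S,key=lambda q:np.linalg.norm(q[1]-o[1])); print('tri',tri(t,o[0],s,o2[0]))
for n,c in(('T',t),('S',s)):
    for k in blobs(c,(14,80,60),(26,200,255),2500)+blobs(c,(12,60,60),(26,134,255),1500):
        if cv2.contourArea(k)<9000:
            p,w,h,a=pose(c,k,22); print(n,'tray',cen(k).round(),p.round(1),round(w),round(h),round(a,1))
def cr(img,x0,y0,x1,y1,lo,hi,amin=20):
    m=cv2.inRange(cv2.cvtColor(img[y0:y1,x0:x1],cv2.COLOR_BGR2HSV),np.array(lo),np.array(hi))
    return [(cen(k)+[x0,y0],cv2.contourArea(k),cv2.boundingRect(k)) for k in cv2.findContours(m,0,1)[0] if cv2.contourArea(k)>amin]
bt=cr(t['img'],335,195,365,220,(0,0,0),(180,255,50)); bs=cr(s['img'],170,140,195,165,(0,0,0),(180,255,60))
print('ball',bt,bs); print(tri(t,bt[0][0],s,bs[0][0]) if bt and bs else '')
d=cr(t['img'],303,140,328,170,(0,0,120),(180,60,255)); print('dial',d)
dt=np.array([270+165/3.636,110+168/3.636]); ds=np.array([120+209/3.333,130+159/3.333])
print(tri(t,dt,s,ds), onz(t,dt,249))
for q in((50,362),(195,374),(63,199),(68,100)): print(q,onz(t,(270+q[0]/3.636,110+q[1]/3.636),22).round(1))
for q in((752,322),(670,403)): print(q,onz(s,(120+(q[0]-400)/3.333,130+q[1]/3.333),22).round(1))
E
```

```text
T [215.2 230.8] [429.2  78.2] 104 38 88.8 [array([431.,  38.])]
T [199.3 200.2] [528.6 128.5] 106 39 -88.4 [array([530.,  88.])]
T [216.4 169.5] [629.4  80.8] 106 39 -81.8 [array([636.,  40.])]Traceback (most recent call last):
  File "<stdin>", line 10, in <module>
ValueError: min() iterable argument is empty
```

```bash
python3 - <<'E'
from tags import *
t=cam('top'); s=cam('scene')
T=tags(t)
hs=cv2.cvtColor(s['img'],cv2.COLOR_BGR2HSV)
for o in T:
    q=proj(s,[*o[1],8]); x,y=q.round().astype(int)
    p=hs[y-14:y+15,x-24:x+25]
    m=((p[...,1]>70)).astype(np.uint8); m=cv2.morphologyEx(m,cv2.MORPH_CLOSE,np.ones((3,3)))
    cs=max(cv2.findContours(m,0,1)[0],key=cv2.contourArea); c2=cen(cs)+[x-24,y-14]
    print('q',q.round(1),c2.round(1),np.median(p[m>0],axis=0),[v.round(1) for v in tri(t,o[0],s,c2)])
for n,c in(('T',t),('S',s)):
    for k in blobs(c,(12,60,60),(26,160,255),1500):
        if cv2.contourArea(k)<9000:
            p,w,h,a=pose(c,k,22); print(n,'tray',cen(k).round(),p.round(1),round(w),round(h),round(a,1))
def cr(img,x0,y0,x1,y1,lo,hi,amin=20):
    m=cv2.inRange(cv2.cvtColor(img[y0:y1,x0:x1],cv2.COLOR_BGR2HSV),np.array(lo),np.array(hi))
    return [(cen(k)+[x0,y0],cv2.contourArea(k),cv2.boundingRect(k)) for k in cv2.findContours(m,0,1)[0] if cv2.contourArea(k)>amin]
bt=cr(t['img'],335,195,365,220,(0,0,0),(180,255,50)); bs=cr(s['img'],170,140,195,165,(0,0,0),(180,255,60))
print('ball',bt,bs); print(tri(t,bt[0][0],s,bs[0][0]) if bt and bs else '')
d=cr(t['img'],303,140,328,170,(0,0,120),(180,60,255)); print('dial',d)
dt=np.array([270+165/3.636,110+168/3.636]); ds=np.array([120+209/3.333,130+159/3.333])
print(tri(t,dt,s,ds), onz(t,dt,249))
for q in((50,362),(195,374),(63,199),(68,100)): print(q,onz(t,(270+q[0]/3.636,110+q[1]/3.636),22).round(1))
for q in((752,322),(670,403)): print(q,onz(s,(120+(q[0]-400)/3.333,130+q[1]/3.333),22).round(1))
E
```

```text
q [292.7 231.3] [292.6 231.8] [ 13.  117.5 130. ] [array([430.5,  78.6,   6.9]), np.float64(0.9)]
q [299.3 254.4] [299.2 254.9] [ 13.  115.  131.5] [array([529. , 129.2,   6.4]), np.float64(1.4)]
q [274.  272.8] [273.5 273.4] [ 12. 112. 132.] [array([628.8,  77.2,   3.7]), np.float64(3.7)]
S tray [370. 278.] [541.6 339.3] 290 142 1.7
S tray [274.  69.] [-1738.8  -689.2] 2219 343 21.0
ball [(array([350.12518854, 207.12518854]), 110.5, (9, 6, 13, 13))] [(array([182.2688172 , 151.79569892]), 31.0, (8, 7, 9, 9))]
(array([ 459.00558533, -296.20969417,  251.37278316]), np.float64(1.7335391570880239))
dial [(array([315.55913978, 156.01075269]), 108.5, (6, 10, 14, 14))]
(array([ 598.81741448, -210.77949695,  251.39770564]), np.float64(0.6662317688989647)) [ 599.32535909 -210.84848966  249.        ]
(50, 362) [ 490.9 -137.9   22. ]
(195, 374) [ 477.8 -263.3   22. ]
(63, 199) [ 636.3 -154.2   22. ]
(68, 100) [ 727.8 -161.8   22. ]
(752, 322) [ 503.4 -134.4   22. ]
(670, 403) [ 637.9 -154.4   22. ]
```

```bash
cat > dial.py <<'E'
from h import *
TH=-0.107; RAM=np.array([598.7,-211.2])
def dialang(c,z=249):
    # index direction from dark-weighted centroid on the dial's top, in the top plane
    ctr=proj(c,[*RAM,z]); W=[];P=[]
    g=cv2.cvtColor(c['img'],cv2.COLOR_BGR2GRAY).astype(float)
    x0,y0=ctr.round().astype(int)
    R=[(x,y) for x in range(x0-9,x0+10) for y in range(y0-9,y0+10)]
    pts=np.array([onz(c,p,z)[:2] for p in R])-RAM; r=np.hypot(*pts.T)
    v=np.array([g[y,x] for x,y in R]); ok=r<15
    base=np.percentile(v[ok],70); w=np.clip(base-v-15,0,None)*ok*(r>3)
    m=(w[:,None]*pts).sum(0)/w.sum()
    a=np.arctan2(m[1],m[0]); f=TH+np.pi
    return np.degrees((f-a+np.pi)%(2*np.pi)-np.pi), np.hypot(*m)
E
cat > plan.py <<'E'
import sys
from h import *
# plan.py x y z yaw [hand]: rows to go there: yaw turn and shift per row in tool axes (travel before turn)
def plan(tx,ty,tz,yaw):
    s=arm.sense(); p=np.array(s['eef_pos']); r=s['tcp_rot']
    d=np.array([tx,ty,tz])-p; a=r[2]; dy=(yaw-a+np.pi)%(2*np.pi)-np.pi
    tl=np.array([d@[np.cos(a),np.sin(a),0],d@[np.sin(a),-np.cos(a),0],-d[2]])
    print('at',p.round(1),np.round(r,3),'clk',round(s['clock'],2),'q',np.round(s['qpos'],2),'F',np.round(s['contact_force'],1),'grip',round(s['grip_width'],3))
    print('tool shift mm',tl.round(1),'rotz',round(-dy,3))
if __name__=='__main__': plan(*map(float,sys.argv[1:5]))
E
python3 - <<'E'
from dial import *
for n in('top','scene'): print(n,dialang(cam(n)))
E
python3 plan.py 598.7 -211.2 300 1.46
```

```text
top (np.float64(59.285150499405795), np.float64(4.961103690525704))
scene (np.float64(-21.473374914107797), np.float64(5.065098870501367))
at [262.7 567.1 242.3] [-3.142 -0.     2.708] clk 0.5 q [ 1.01  0.22  1.53  0.    1.39 -0.13] F [ 0.6  0.4 -0.2] grip 0.997
tool shift mm [-632.  -564.9  -57.7] rotz 1.248
```

>>> {"op": "jog_arm", "data": {
  "travel": [
    [-0.042,-0.0377,-0.006],
    [-0.042,-0.0377,-0.006],
    [-0.042,-0.0377,-0.006],
    [-0.042,-0.0377,-0.006],
    [-0.042,-0.0377,-0.006],
    [-0.042,-0.0377,-0.006],
    [-0.042,-0.0377,-0.006],
    [-0.042,-0.0377,-0.006],
    [-0.042,-0.0377,-0.006],
    [-0.042,-0.0377,-0.004]
  ],
  "rotation": [
    [0,0,0],
    [0,0,0],
    [0,0,0],
    [0,0,0],
    [0,0,0],
    [0,0,0],
    [0,0,0],
    [0,0,0],
    [0,0,0],
    [0,0,0]
  ],
  "hand": [0,0,0,0,0,0,0,0,0,0]
}}

```text
clock: 1.75
eef_pos: [486.0, 46.7, 301.1]
tcp_rot: [3.141, 0.001, 2.708]
contact_force: [0.6, 0.8, 1.1]
grip_width: 1.001
finger_force: 0.0
```

>>> {"op": "jog_arm", "data": {
  "travel": [
    [-0.042,-0.0377,0],
    [-0.042,-0.0377,0],
    [-0.042,-0.0377,0],
    [0,0,0],
    [0,0,0],
    [0,0,0],
    [0,0,0],
    [0,0,0],
    [0,0,0],
    [0,0,0]
  ],
  "rotation": [
    [0,0,0],
    [0,0,0],
    [0,0,0],
    [0,0,0.178],
    [0,0,0.178],
    [0,0,0.178],
    [0,0,0.178],
    [0,0,0.178],
    [0,0,0.178],
    [0,0,0.178]
  ],
  "hand": [0,0,0,0,0,0,0,0,0,0]
}}

```text
clock: 3.0
eef_pos: [552.1, -107.1, 300.4]
tcp_rot: [3.141, 0.0, 1.456]
contact_force: [-0.5, 0.7, 0.6]
grip_width: 0.997
finger_force: 0.0
```

```bash
python3 plan.py 598.7 -211.2 233 1.46
```

```text
at [ 552.1 -107.1  300.4] [3.141 0.    1.456] clk 3.0 q [-0.33  0.04  1.62 -0.    1.48 -0.22] F [-0.5  0.7  0.6] grip 0.997
tool shift mm [-98.   58.2  67.4] rotz -0.004
```

>>> {"op": "jog_arm", "data": {
  "travel": [
    [-0.049,0.0291,0],
    [-0.049,0.0291,0],
    [0,0,0.034],
    [0,0,0.033],
    [0,0,0],
    [0,0,0],
    [0,0,0],
    [0,0,0],
    [0,0,0],
    [0,0,0]
  ],
  "rotation": [
    [0,0,0],
    [0,0,0],
    [0,0,0],
    [0,0,0],
    [0,0,0],
    [0,0,0],
    [0,0,0],
    [0,0,0],
    [0,0,0],
    [0,0,0]
  ],
  "hand": [0,0,0,0,0,0.6,0.6,0.6,0.6,0.6],
  "grip_force": 50
}}

```text
clock: 4.25
eef_pos: [600.9, -211.2, 235.8]
tcp_rot: [3.137, 0.001, 1.462]
contact_force: [3.0, -0.2, 7.1]
grip_width: 0.45
finger_force: 51.4
```

```bash
python3 plan.py 598.7 -211.2 233 1.46
```

```text
at [ 600.9 -211.2  235.8] [3.137e+00 1.000e-03 1.462e+00] clk 4.25 q [-0.46  0.25  1.5   0.    1.38 -0.35] F [ 3.  -0.2  7.1] grip 0.45
tool shift mm [-0.3 -2.2  2.8] rotz 0.002
```

>>> {"op": "jog_arm", "data": {
  "travel": [
    [0,-0.0015,-0.002],
    [0,0,0],
    [0,0,0],
    [0,0,0],
    [0,0,0],
    [0,0,0],
    [0,0,0],
    [0,0,0],
    [0,0,0],
    [0,0,0]
  ],
  "rotation": [
    [0,0,0],
    [0,0,0.157],
    [0,0,0.157],
    [0,0,0.157],
    [0,0,0.157],
    [0,0,0.157],
    [0,0,0.157],
    [0,0,0],
    [0,0,0],
    [0,0,0]
  ],
  "hand": [0.6,0.6,0.6,0.6,0.6,0.6,0.6,0.6,0.6,0.6]
}}

```text
clock: 5.5
eef_pos: [600.3, -210.8, 236.0]
tcp_rot: [3.137, -0.005, 0.52]
contact_force: [11.0, -0.5, -3.2]
grip_width: 0.448
finger_force: 52.7
```

```bash
python3 -c "
from h import *
s=arm.sense();print(s['moment'],s['eef_pos'],s['tcp_rot'],s['contact_force'])"
```

```text
[-0.27020048 -1.80541081 -0.03292157] [ 600.26188338 -210.81691837  235.97598634] [ 3.13746353 -0.00469992  0.52016091] [10.97863005 -0.5288642  -3.15333478]
```

>>> {"op": "jog_arm", "data": {
  "travel": [
    [0,0,0],
    [0,0,0],
    [0,0,0],
    [0,0,0],
    [0,0,-0.03],
    [0,0,-0.05],
    [0.06,0,0],
    [0.06,0,0],
    [0.06,0,0],
    [0,0,0]
  ],
  "rotation": [
    [0,0,0],
    [0,0,0],
    [0,0,0],
    [0,0,0],
    [0,0,0],
    [0,0,0],
    [0,0,0],
    [0,0,0],
    [0,0,0],
    [0,0,0]
  ],
  "hand": [0,0,0,0,0,0,0,0,0,0]
}}

```text
clock: 6.75
eef_pos: [756.1, -117.9, 310.6]
tcp_rot: [-3.137, 0.003, 0.524]
contact_force: [-1.2, -1.0, -0.1]
grip_width: 0.995
finger_force: 0.0
```

```bash
python3 - <<'E'
from h import *
t=cam('top'); s=cam('scene')
a=t['img'][110:200,270:375]; b=s['img'][150:220,150:232]
cv2.imwrite('pics/dial1.png',np.hstack([cv2.resize(a,(400,343),interpolation=cv2.INTER_CUBIC),cv2.resize(b,(400,343),interpolation=cv2.INTER_CUBIC)]))
E
```

```text
(no output)
```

View pics/dial1.png

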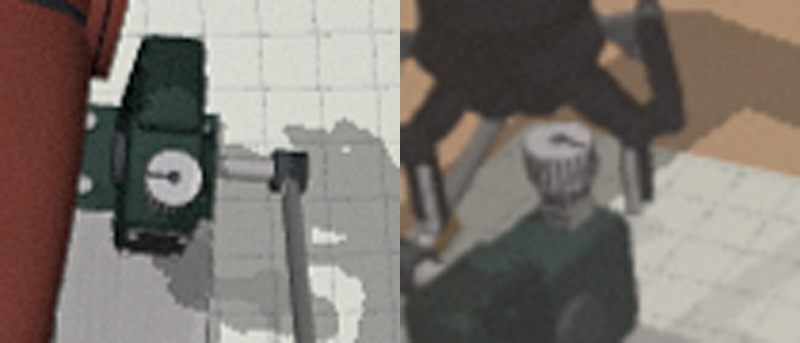

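The crop shows the index line running from the hub (174,177) to the left, ending at about (150,176). That is the press's left, so five clicks.

```bash
cat > look.py <<'E'
from tags import *
def report(n='top'):
    t=cam(n)
    for o in tags(t):
        g=[k for k in blobs(t,(17,120,90),(27,255,255),4) if cv2.pointPolygonTest(o[5],tuple(map(float,cen(k))),True)>-3]
        p=o[1]; a=np.radians(o[4]); u=np.array([np.cos(a),np.sin(a)])
        st=[onz(t,cen(k),15)[:2] for k in g]
        if st and (st[0]-p)@u<0: a+=np.pi; u=-u
        gp=p-42*u
        print('tag',p.round(1),round(o[2]),round(o[3]),'head',round(np.degrees(a),1),'grip',gp.round(1),'yaw',round((a+np.pi+np.pi)%(2*np.pi)-np.pi,3), 'stud',[ (round((q-p)@u),round((q-p)@[-u[1],u[0]])) for q in st])
    return t
if __name__=='__main__': report()
E
python3 - <<'E'
from look import report
from h import *
t=report()
g=t['img'][140:175,300:332]; hsv=cv2.cvtColor(g,cv2.COLOR_BGR2HSV)
m=cv2.inRange(hsv,np.array((0,0,110)),np.array((180,70,255)))
k=max(cv2.findContours(m,0,1)[0],key=cv2.contourArea); e=cv2.fitEllipse(cv2.convexHull(k)); print(e)
gr=cv2.cvtColor(g,cv2.COLOR_BGR2GRAY); x,y=int(e[0][0]),int(e[0][1]); print(gr[y-8:y+9,x-9:x+10])
E
python3 plan.py 624 123 120 1.71
```

```text
at [ 753.7 -121.6  315. ] [-3.141e+00  1.000e-03  5.200e-01] clk 6.9 q [-0.26  0.54  0.99 -0.    1.62  0.79] F [-0.6  0.5  1. ] grip 0.999
tool shift mm [   8.9 -276.7  195. ] rotz -1.19Traceback (most recent call last):
  File "<stdin>", line 6, in <module>
cv2.error: OpenCV(4.12.0) /io/opencv/modules/imgproc/src/shapedescr.cpp:361: error: (-201:Incorrect size of input array) There should be at least 5 points to fit the ellipse in function 'fitEllipseNoDirect'
```

>>> {"op": "jog_arm", "data": {
  "travel": [
    [0.002,-0.0553,0],
    [0.002,-0.0553,0],
    [0.002,-0.0553,0],
    [0.002,-0.0553,0],
    [0.001,-0.0555,0],
    [0,0,0],
    [0,0,0],
    [0,0,0],
    [0,0,0],
    [0,0,0]
  ],
  "rotation": [
    [0,0,0],
    [0,0,0],
    [0,0,0],
    [0,0,0],
    [0,0,0],
    [0,0,-0.17],
    [0,0,-0.17],
    [0,0,-0.17],
    [0,0,-0.17],
    [0,0,-0.17]
  ],
  "hand": [0,0,0,0,0,0,0,0,0,0]
}}

```text
clock: 8.15
eef_pos: [623.9, 121.8, 317.1]
tcp_rot: [3.139, -0.0, 1.373]
contact_force: [0.4, 0.5, 0.2]
grip_width: 1.0
finger_force: 0.0
```

>>> {"op": "jog_arm", "data": {
  "travel": [
    [0,0,0.03],
    [0,0,0.06],
    [0,0,0.06],
    [0,0,0.03],
    [0,0,0]
  ],
  "rotation": [
    [0,0,-0.17],
    [0,0,-0.17],
    [0,0,0],
    [0,0,0],
    [0,0,0]
  ],
  "hand": [0.25,0.25,0.25,0.25,0.25]
}}

```text
clock: 8.78
eef_pos: [622.0, 121.9, 133.5]
tcp_rot: [-3.137, -0.0, 1.708]
contact_force: [-0.5, 0.5, -0.0]
grip_width: 0.749
finger_force: 0.0
```

```bash
python3 - <<'E'
from tags import *
from h import *
s=cam('scene')
hs=cv2.cvtColor(s['img'],cv2.COLOR_BGR2HSV)
for P in((629.4,80.8),(528.6,128.5),(429.2,78.2)):
    x,y=proj(s,[*P,8]).round().astype(int); p=hs[y-16:y+17,x-26:x+27]
    m=((p[...,1]>70)&(p[...,0]<25)&(p[...,2]>60)).astype(np.uint8); m=cv2.morphologyEx(m,cv2.MORPH_CLOSE,np.ones((3,3)))
    k=max(cv2.findContours(m,0,1)[0],key=cv2.contourArea); r=pose(s,k+np.array([x-26,y-16]),8)
    print(P,cv2.contourArea(k),r[0].round(1),round(r[1]),round(r[2]),round(r[3],1))
t=cam('top')
a=t['img'][120:260,150:337]; b=s['img'][200:320,220:380]
cv2.imwrite('pics/pick1.png',np.hstack([cv2.resize(a,(400,300),interpolation=cv2.INTER_CUBIC),cv2.resize(b,(400,300),interpolation=cv2.INTER_CUBIC)]))
E
python3 plan.py 623.5 123 12 1.71
```

```text
(629.4, 80.8) 376.5 [631.8  79.4] 108 45 -82.5
(528.6, 128.5) 271.5 [530.1 127.9] 108 45 -88.7
(429.2, 78.2) 64.5 [431.8 109.8] 46 43 0.4
at [625.3 122.6 137.8] [3.138 0.    1.709] clk 8.88 q [ 0.07  0.34  1.59 -0.    1.21 -0.07] F [ 0.7  0.5 -0.1] grip 0.749
tool shift mm [  0.7  -1.7 125.8] rotz -0.001
```

View pics/pick1.png

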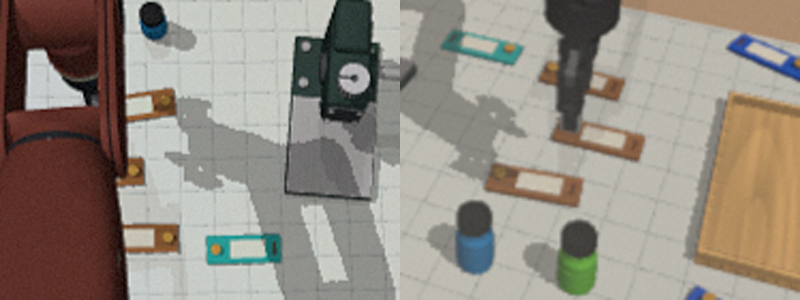

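The picture shows the tags and tray where they were, with the hand above the row of tags and the dial still pointing left.

>>> {"op": "jog_arm", "data": {
  "travel": [
    [0,-0.001,0.05],
    [0,0,0.05],
    [0,0,0.018],
    [0,0,0.006],
    [0,0,0],
    [0,0,0],
    [0,0,0],
    [0,0,0]
  ],
  "rotation": [
    [0,0,0],
    [0,0,0],
    [0,0,0],
    [0,0,0],
    [0,0,0],
    [0,0,0],
    [0,0,0],
    [0,0,0]
  ],
  "hand": [0.25,0.25,0.25,0.25,0.25,0.8,0.8,0.8],
  "grip_force": 60
}}

```text
clock: 9.88
eef_pos: [625.4, 123.4, 13.9]
tcp_rot: [3.138, 0.0, 1.71]
contact_force: [-1.0, -0.0, 6.6]
grip_width: 0.462
finger_force: 59.6
```

```bash
python3 plan.py 623.5 123 112 1.71
```

```text
at [625.4 123.4  13.9] [3.138 0.    1.71 ] clk 9.88 q [ 0.07  0.5   1.64 -0.    1.   -0.07] F [-1.  -0.   6.6] grip 0.462
tool shift mm [ -0.1  -1.9 -98.1] rotz -0.0
```

>>> {"op": "jog_arm", "data": {
  "travel": [
    [0,0,-0.03],
    [0,0,-0.06],
    [-0.048,-0.0377,-0.008],
    [-0.048,-0.0377,0],
    [-0.048,-0.0377,0],
    [-0.048,-0.0377,0],
    [-0.048,-0.0377,0],
    [-0.048,-0.0377,0],
    [0,0,0],
    [0,0,0]
  ],
  "rotation": [
    [0,0,0],
    [0,0,0],
    [0,0,0],
    [0,0,0],
    [0,0,0],
    [0,0,0],
    [0,0,0],
    [0,0,0],
    [0,0,-0.165],
    [0,0,-0.165]
  ],
  "hand": [0.8,0.8,0.8,0.8,0.8,0.8,0.8,0.8,0.8,0.8]
}}

```text
clock: 11.12
eef_pos: [439.2, -194.8, 110.5]
tcp_rot: [3.141, 0.002, 2.042]
contact_force: [1.1, -0.1, -0.7]
grip_width: 0.458
finger_force: 60.6
```

>>> {"op": "jog_arm", "data": {
  "travel": [
    [0,0,0],
    [0,0,0],
    [0,0,0],
    [0,0,0],
    [0,0,0],
    [0,0,0],
    [0,0,0]
  ],
  "rotation": [
    [0,0,-0.165],
    [0,0,-0.165],
    [0,0,-0.165],
    [0,0,-0.165],
    [0,0,-0.165],
    [0,0,-0.165],
    [0,0,0]
  ],
  "hand": [0.8,0.8,0.8,0.8,0.8,0.8,0.8]
}}

```text
clock: 12.0
eef_pos: [439.7, -193.6, 110.2]
tcp_rot: [-3.141, 0.001, 3.028]
contact_force: [0.2, -0.1, -0.9]
grip_width: 0.459
finger_force: 60.6
```

```bash
python3 plan.py 441 -193.8 42 3.034; python3 - <<'E'
from h import *
t=cam('top'); s=cam('scene')
a=t['img'][120:255,240:390]; b=s['img'][150:270,130:290]
cv2.imwrite('pics/pre1.png',np.hstack([cv2.resize(a,(400,360),interpolation=cv2.INTER_CUBIC),cv2.resize(b,(400,360),interpolation=cv2.INTER_CUBIC)]))
E
```

```text
at [ 439.7 -193.6  110.2] [-3.141e+00  1.000e-03  3.028e+00] clk 12.0 q [-0.58  0.01  2.02 -0.    1.11 -2.04] F [ 0.2 -0.1 -0.9] grip 0.459
tool shift mm [-1.3 -0.1 68.2] rotz -0.006
```

View pics/pre1.png

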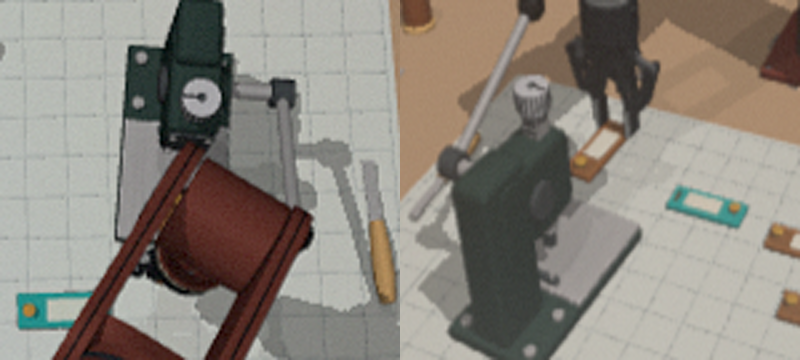

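The hand holds the tag level, pointing at the press; scene view has the tag at (598,150). The red wrist looks close to the lever in the top view, so I'll check its height before going down.

```bash
python3 - <<'E'
from h import *
s=cam('scene'); t=cam('top')
for z in(242,350,400,450,500,550,600): print(z-242,(proj(s,[262,567,z])*1.5625).round())
# right edge of the red wrist in the top view, pre1 crop (312,235) and others, at heights
for q in((312,235),(300,212),(205,150),(215,345)):
    px=(240+q[0]/2.667,120+q[1]/2.667)
    print(q,[onz(t,px,z)[:2].round() .tolist() for z in(300,350,400,450)])
E
```

```text
0 [743. 272.]
108 [764. 218.]
158 [775. 191.]
208 [787. 163.]
258 [799. 132.]
308 [812. 100.]
358 [826.  65.]
(312, 235) [[448.0, -301.0], [440.0, -289.0], [433.0, -277.0], [425.0, -264.0]]
(300, 212) [[470.0, -291.0], [462.0, -280.0], [453.0, -268.0], [444.0, -256.0]]
(205, 150) [[532.0, -204.0], [521.0, -196.0], [509.0, -189.0], [497.0, -181.0]]
(215, 345) [[347.0, -205.0], [344.0, -197.0], [341.0, -189.0], [338.0, -181.0]]
```

>>> {"op": "jog_arm", "data": {
  "travel": [
    [-0.012,0,0.035],
    [-0.012,0,0.033],
    [-0.012,0,0.001],
    [-0.012,0,0],
    [-0.012,0,0],
    [-0.01,0,0],
    [-0.005,0,0],
    [0,0,0]
  ],
  "rotation": [
    [0,0,-0.006],
    [0,0,0],
    [0,0,0],
    [0,0,0],
    [0,0,0],
    [0,0,0],
    [0,0,0],
    [0,0,0]
  ],
  "hand": [0.8,0.8,0.8,0.8,0.8,0.8,0.8,0.8]
}}

```text
clock: 13.2
eef_pos: [514.2, -201.4, 40.5]
tcp_rot: [-3.141, 0.0, 3.036]
contact_force: [-0.4, -0.1, -0.3]
grip_width: 0.458
finger_force: 60.6
```

```bash
python3 plan.py 516 -202 36.5 3.034; python3 - <<'E'
from h import *
s=cam('scene')
b=s['img'][160:270,150:260]
cv2.imwrite('pics/in1.png',cv2.resize(b,(500,500),interpolation=cv2.INTER_CUBIC))
E
```

```text
at [ 514.2 -201.4   40.5] [-3.141  0.     3.036] clk 13.2 q [-0.52  0.29  1.86 -0.    0.99 -1.98] F [-0.4 -0.1 -0.3] grip 0.458
tool shift mm [-1.8 -0.4  4. ] rotz 0.002
```

View pics/in1.png

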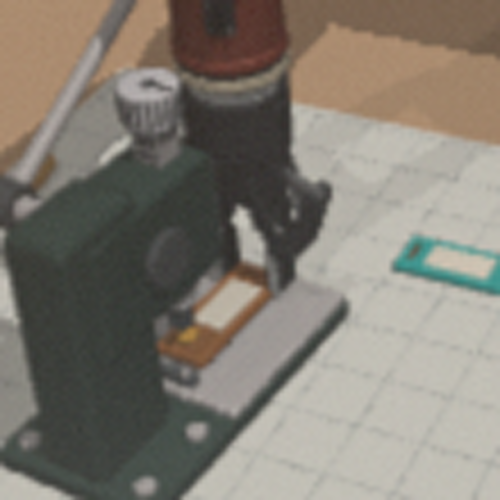

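The tag is on the bed under the head, with its stud at (188,335) and its end near the work stop. I'll probe the stop gently.

>>> {"op": "jog_arm", "data": {
  "travel": [
    [0,0,0.003],
    [-0.002,0,0],
    [-0.0015,0,0],
    [-0.0015,0,0],
    [0,0,0]
  ],
  "rotation": [
    [0,0,0],
    [0,0,0],
    [0,0,0],
    [0,0,0],
    [0,0,0]
  ],
  "hand": [0.8,0.8,0.8,0.8,0.8]
}}

```text
clock: 13.88
eef_pos: [519.0, -201.9, 37.4]
tcp_rot: [-3.142, 0.0, 3.036]
contact_force: [0.4, -0.0, 0.3]
grip_width: 0.46
finger_force: 60.6
```

```bash
python3 plan.py 516 -202 36.5 3.034
```

```text
at [ 519.  -201.9   37.4] [-3.142  0.     3.036] clk 13.88 q [-0.51  0.3   1.85 -0.    0.99 -1.98] F [ 0.4 -0.   0.3] grip 0.46
tool shift mm [ 3.  -0.4  0.9] rotz 0.002
```

>>> {"op": "jog_arm", "data": {
  "travel": [
    [-0.001,0,0],
    [-0.001,0,0],
    [-0.001,0,0],
    [0,0,0]
  ],
  "rotation": [
    [0,0,0],
    [0,0,0],
    [0,0,0],
    [0,0,0]
  ],
  "hand": [0.8,0.8,0.8,0.8]
}}

```text
clock: 14.38
eef_pos: [519.9, -201.7, 36.3]
tcp_rot: [3.141, -0.004, 3.036]
contact_force: [-6.4, -0.7, -0.5]
grip_width: 0.463
finger_force: 60.7
```

```bash
python3 plan.py 516 -202 36.5 3.034
```

```text
at [ 519.9 -201.7   36.3] [ 3.141 -0.004  3.036] clk 14.38 q [-0.51  0.31  1.84 -0.    0.99 -1.98] F [-6.4 -0.7 -0.5] grip 0.463
tool shift mm [ 3.8 -0.7 -0.2] rotz 0.002
```

>>> {"op": "jog_arm", "data": {
  "travel": [
    [0.002,0,0],
    [0.002,0,0.0005],
    [0,0,0],
    [0,0,0],
    [0,0,0],
    [0,0,0]
  ],
  "rotation": [
    [0,0,0],
    [0,0,0],
    [0,0,0],
    [0,0,0],
    [0,0,0],
    [0,0,0]
  ],
  "hand": [0.8,0.8,0.8,0.3,0.3,0.3]
}}

```text
clock: 15.12
eef_pos: [518.0, -201.8, 36.9]
tcp_rot: [-3.142, 0.0, 3.036]
contact_force: [0.4, 1.0, 0.2]
grip_width: 0.695
finger_force: 0.0
```

```bash
python3 plan.py 458.4 -296.1 242 3.034
```

```text
at [ 518.  -201.8   36.9] [-3.142  0.     3.036] clk 15.12 q [-0.51  0.3   1.85  0.    0.99 -1.98] F [0.4 1.  0.2] grip 0.695
tool shift mm [  49.3 -100.1 -205.1] rotz 0.002
```

>>> {"op": "jog_arm", "data": {
  "travel": [
    [0,0,-0.03],
    [0,0,-0.06],
    [0,0,-0.06],
    [0,0,-0.06],
    [0,0,-0.06],
    [0.0245,-0.05,0],
    [0.0245,-0.05,0],
    [0,0,0]
  ],
  "rotation": [
    [0,0,0],
    [0,0,0],
    [0,0,0],
    [0,0,0],
    [0,0,0],
    [0,0,0],
    [0,0,0],
    [0,0,0]
  ],
  "hand": [0.3,0.3,0.2,0.2,0.2,0.2,0.2,0.2]
}}

```text
clock: 16.12
eef_pos: [456.8, -298.8, 306.9]
tcp_rot: [-3.141, -0.0, 3.031]
contact_force: [0.8, -0.7, 1.3]
grip_width: 0.799
finger_force: 0.0
```

```bash
cat > seat.py <<'E'
from tags import *
def seat():
    s=cam('scene'); hs=cv2.cvtColor(s['img'],cv2.COLOR_BGR2HSV)
    x0,y0,x1,y1=178,205,220,250
    p=hs[y0:y1,x0:x1]
    m=((p[...,1]>85)&(p[...,0]<30)&(p[...,2]>50)).astype(np.uint8); m=cv2.morphologyEx(m,cv2.MORPH_CLOSE,np.ones((5,5)))
    k=max(cv2.findContours(m,0,1)[0],key=cv2.contourArea)+np.array([x0,y0])
    r=pose(s,k,30); print('tag on bed',r[0].round(1),round(r[1]),round(r[2]),round(r[3],1))
    u=np.array([np.cos(-.107),np.sin(-.107)]); v=np.array([-u[1],u[0]])
    q=poly(s,k,30)-np.array([600.3,-210.8]); a=q@u; b=q@v
    print('press x',a.min().round(1),a.max().round(1),'y',b.min().round(1),b.max().round(1))
    g=cv2.inRange(p,np.array((15,140,90)),np.array((28,255,255)))
    for k in cv2.findContours(g,0,1)[0]:
        if cv2.contourArea(k)>2: 
            w=onz(s,cen(k)+[x0,y0],39)[:2]-np.array([600.3,-210.8]); print('gold',cv2.contourArea(k),(cen(k)+[x0,y0]).round(1),'press',(w@u).round(1),(w@v).round(1))
seat()
E
python3 seat.py; python3 plan.py 458.4 -296.1 242 3.034
```

```text
tag on bed [ 560.4 -207.3] 109 41 -4.9
press x -94.6 14.7 y -22.2 20.0
at [ 457.7 -297.2  306.8] [3.141 0.    3.032] clk 16.18 q [-0.72 -0.01  1.65  0.    1.5  -2.18] F [0.5 1.  0.1] grip 0.803
tool shift mm [-0.5  1.2 64.8] rotz -0.002
```

>>> {"op": "jog_arm", "data": {
  "travel": [
    [0,0.001,0.03],
    [0,0,0.035],
    [0,0,0],
    [0,0,0],
    [0,0,0],
    [0,0,0],
    [0,0,0]
  ],
  "rotation": [
    [0,0,0],
    [0,0,0],
    [0,0,0],
    [0,0,0],
    [0,0,0],
    [0,0,0],
    [0,0,0]
  ],
  "hand": [0.2,0.2,0.2,0.8,0.8,0.8,0.8],
  "grip_force": 25
}}

```text
clock: 17.05
eef_pos: [459.4, -296.3, 243.7]
tcp_rot: [-3.139, 0.003, 3.036]
contact_force: [0.1, -5.0, 3.3]
grip_width: 0.405
finger_force: 25.2
```

```bash
python3 plan.py 458.4 -296.1 242 3.034
```

```text
at [ 459.4 -296.3  243.7] [-3.139e+00  3.000e-03  3.036e+00] clk 17.05 q [-0.72  0.03  1.73 -0.    1.37 -2.18] F [ 0.1 -5.   3.3] grip 0.405
tool shift mm [1.  0.  1.7] rotz 0.002
```

Gripped the ball. Down the arc to just short of the stop.

>>> {"op": "jog_arm", "data": {
  "travel": [
    [0.0081,0,0.0155],
    [0.0066,0,0.0161],
    [0.0053,0,0.0166],
    [0.0038,0,0.0171],
    [0.0022,0,0.0173],
    [0.0008,0,0.0174],
    [-0.0008,0,0.0174],
    [-0.0018,0,0.0143],
    [0,0,0]
  ],
  "rotation": [
    [0,0,0],
    [0,0,0],
    [0,0,0],
    [0,0,0],
    [0,0,0],
    [0,0,0],
    [0,0,0],
    [0,0,0],
    [0,0,0]
  ],
  "hand": [0.8,0.8,0.8,0.8,0.8,0.8,0.8,0.8,0.8]
}}

```text
clock: 18.18
eef_pos: [435.0, -293.7, 110.5]
tcp_rot: [-3.14, 0.001, 3.036]
contact_force: [-2.6, -5.0, 7.0]
grip_width: 0.403
finger_force: 27.0
```

```bash
python3 plan.py 434.5 -293.5 107 3.034
```

```text
at [ 435.  -293.7  110.5] [-3.140e+00  1.000e-03  3.036e+00] clk 18.18 q [-0.74  0.12  1.9  -0.    1.12 -2.21] F [-2.6 -5.   7. ] grip 0.403
tool shift mm [0.5 0.2 3.5] rotz 0.002
```

>>> {"op": "jog_arm", "data": {
  "travel": [
    [-0.0005,0,0.002],
    [-0.0005,0,0.002],
    [0,0,0.001],
    [0,0,0.001],
    [0,0,0]
  ],
  "rotation": [
    [0,0,0],
    [0,0,0],
    [0,0,0],
    [0,0,0],
    [0,0,0]
  ],
  "hand": [0.8,0.8,0.8,0.8,0.8]
}}

```text
clock: 18.8
eef_pos: [435.8, -293.8, 105.3]
tcp_rot: [-3.139, 0.001, 3.035]
contact_force: [-3.3, -4.4, 9.0]
grip_width: 0.399
finger_force: 27.2
```

```bash
python3 plan.py 434.5 -293.5 107 3.034
```

```text
at [ 435.8 -293.8  105.3] [-3.139e+00  1.000e-03  3.035e+00] clk 18.8 q [-0.74  0.13  1.91 -0.    1.11 -2.21] F [-3.3 -4.4  9. ] grip 0.399
tool shift mm [ 1.4  0.2 -1.7] rotz 0.001
```

>>> {"op": "jog_arm", "data": {
  "travel": [
    [0,0,0.002],
    [0,0,0.002],
    [0,0,0]
  ],
  "rotation": [
    [0,0,0],
    [0,0,0],
    [0,0,0]
  ],
  "hand": [0.8,0.8,0.8]
}}

```text
clock: 19.18
eef_pos: [436.9, -294.0, 103.1]
tcp_rot: [-3.139, 0.003, 3.036]
contact_force: [-2.5, -0.7, 17.1]
grip_width: 0.408
finger_force: 28.3
```

```bash
python3 plan.py 434.5 -293.5 107 3.034
```

```text
at [ 436.9 -294.   103.1] [-3.139e+00  3.000e-03  3.036e+00] clk 19.18 q [-0.74  0.13  1.91 -0.    1.1  -2.21] F [-2.5 -0.7 17.1] grip 0.408
tool shift mm [ 2.4  0.2 -3.9] rotz 0.002
```

The force rose to 17 N against the 9 N needed to drive a stud, so the lever is at its stop. Bringing it back up.

>>> {"op": "jog_arm", "data": {
  "travel": [
    [0.001,0,-0.008],
    [0.0015,0,-0.0155],
    [0.0008,0,-0.0174],
    [-0.0008,0,-0.0174],
    [-0.0022,0,-0.0173],
    [-0.0038,0,-0.0171],
    [-0.0053,0,-0.0166],
    [-0.0066,0,-0.0161],
    [-0.0081,0,-0.0145],
    [0,0,0]
  ],
  "rotation": [
    [0,0,0],
    [0,0,0],
    [0,0,0],
    [0,0,0],
    [0,0,0],
    [0,0,0],
    [0,0,0],
    [0,0,0],
    [0,0,0],
    [0,0,0]
  ],
  "hand": [0.8,0.8,0.8,0.8,0.8,0.8,0.8,0.8,0.8,0.8]
}}

```text
clock: 20.42
eef_pos: [458.2, -296.1, 239.7]
tcp_rot: [-3.14, -0.002, 3.035]
contact_force: [-3.7, -5.4, 1.1]
grip_width: 0.401
finger_force: 30.5
```

```bash
python3 plan.py 518 -201.8 300 3.034
```

```text
at [ 458.2 -296.1  239.7] [-3.140e+00 -2.000e-03  3.035e+00] clk 20.43 q [-0.72  0.03  1.74 -0.    1.37 -2.18] F [-3.7 -5.4  1.1] grip 0.401
tool shift mm [-49.5 100.1 -60.3] rotz 0.001
```

>>> {"op": "jog_arm", "data": {
  "travel": [
    [0,0,0],
    [0,0,0],
    [0,0,-0.03],
    [0,0,-0.035],
    [-0.025,0.05,0],
    [-0.0245,0.05,0],
    [0,0,0]
  ],
  "rotation": [
    [0,0,0],
    [0,0,0],
    [0,0,0],
    [0,0,0],
    [0,0,0],
    [0,0,0],
    [0,0,0]
  ],
  "hand": [0.2,0.2,0.2,0.25,0.25,0.25,0.25]
}}

```text
clock: 21.3
eef_pos: [520.1, -197.2, 304.7]
tcp_rot: [3.14, -0.0, 3.041]
contact_force: [-0.3, -0.8, 0.1]
grip_width: 0.749
finger_force: 0.0
```

```bash
python3 seat.py; python3 plan.py 518 -201.8 36 3.034; python3 - <<'E'
from h import *
s=cam('scene')
m=cv2.inRange(cv2.cvtColor(s['img'][140:165,165:200],cv2.COLOR_BGR2HSV),np.array((0,0,0)),np.array((180,255,60)))
print('ball px',cv2.moments(m,True)['m10']/max(1,m.sum()/255)+165,cv2.moments(m,True)['m01']/max(1,m.sum()/255)+140,m.sum()/255)
E
```

```text
tag on bed [ 560.4 -207.3] 109 41 -4.9
press x -94.6 14.7 y -22.2 20.0
gold 5.0 [190.5 235.9] press 3.8 2.3
at [ 519.2 -198.9  304.6] [ 3.141e+00 -1.000e-03  3.040e+00] clk 21.35 q [-0.51  0.02  1.63  0.    1.49 -1.98] F [-0.1 -0.3 -0.8] grip 0.755
tool shift mm [  0.9  -3.  268.6] rotz 0.006
ball px 184.0408163265306 148.9387755102041 98.0
```

>>> {"op": "jog_arm", "data": {
  "travel": [
    [0,0,0.05],
    [0,0,0.06],
    [0,0,0.06],
    [0,0,0.05],
    [0,0,0]
  ],
  "rotation": [
    [0,0,0],
    [0,0,0],
    [0,0,0],
    [0,0,0],
    [0,0,0]
  ],
  "hand": [0.25,0.25,0.25,0.25,0.25]
}}

```text
clock: 22.02
eef_pos: [514.4, -200.0, 80.4]
tcp_rot: [3.138, -0.01, 3.034]
contact_force: [-0.1, -0.0, 0.1]
grip_width: 0.751
finger_force: 0.0
```

```bash
python3 plan.py 518 -201.8 36 3.034
```

```text
at [ 514.4 -200.    80.4] [ 3.138 -0.01   3.034] clk 22.02 q [-0.51  0.23  1.84 -0.    1.08 -1.98] F [-0.1 -0.   0.1] grip 0.751
tool shift mm [-3.8 -1.4 44.4] rotz -0.0
```

>>> {"op": "jog_arm", "data": {
  "travel": [
    [0,-0.0015,0.03],
    [0,0,0.0145],
    [0,0,0],
    [0,0,0],
    [0,0,0],
    [0,0,0]
  ],
  "rotation": [
    [0,0,0],
    [0,0,0],
    [0,0,0],
    [0,0,0],
    [0,0,0],
    [0,0,0]
  ],
  "hand": [0.25,0.25,0.25,0.8,0.8,0.8],
  "grip_force": 60
}}

```text
clock: 22.78
eef_pos: [519.1, -202.6, 41.3]
tcp_rot: [-3.141, 0.001, 3.036]
contact_force: [0.5, 0.1, 0.1]
grip_width: 0.205
finger_force: 0.5
```

>>> {"op": "jog_arm", "data": {
  "travel": [
    [0,0,-0.004],
    [0.03,0,0],
    [0.045,0,0],
    [0.02,0,-0.03],
    [0,0,-0.05],
    [0,0,0],
    [0,0,0]
  ],
  "rotation": [
    [0,0,0],
    [0,0,0],
    [0,0,0],
    [0,0,0],
    [0,0,0],
    [0,0,0],
    [0,0,0]
  ],
  "hand": [0.8,0.8,0.8,0.8,0.8,0.8,0.8]
}}

```text
clock: 23.65
eef_pos: [424.2, -192.3, 124.7]
tcp_rot: [-3.141, 0.001, 3.036]
contact_force: [-0.2, 0.1, -0.3]
grip_width: 0.199
finger_force: 0.0
```

```bash
python3 - <<'E'
from h import *
t=cam('top'); s=cam('scene')
b=s['img'][155:235,165:265]
cv2.imwrite('pics/out1.png',cv2.resize(b,(800,600),interpolation=cv2.INTER_CUBIC))
E
python3 plan.py 441 -193.8 112 3.034;
```

```text
at [ 423.4 -191.8  123.4] [ 3.141e+00 -2.000e-03  3.036e+00] clk 23.75 q [-0.6  -0.04  2.04 -0.    1.14 -2.06] F [-0.4 -0.8  0.3] grip 0.199
tool shift mm [-17.7  -0.2  11.4] rotz 0.002
```

View pics/out1.png

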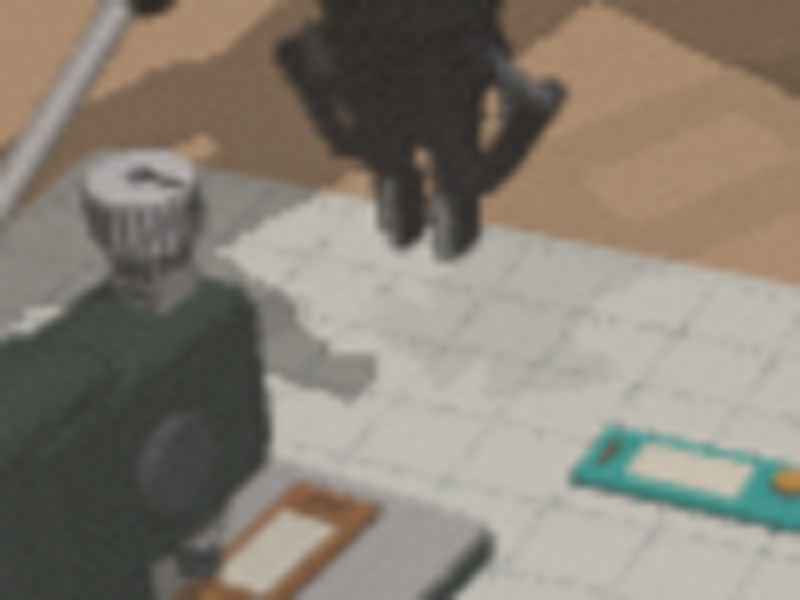

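The hand closed above the tag: it is empty, and the tag is still on the bed at (290,540). I'll open it and go back for a lower grasp.

>>> {"op": "jog_arm", "data": {
  "travel": [
    [0,0,0],
    [0,0,0],
    [-0.03,0,0.02],
    [-0.045,0,0.04],
    [-0.02,0,0.01],
    [0,0,0],
    [0,0,0]
  ],
  "rotation": [
    [0,0,0],
    [0,0,0],
    [0,0,0],
    [0,0,0],
    [0,0,0],
    [0,0,0],
    [0,0,0]
  ],
  "hand": [0.25,0.25,0.25,0.25,0.25,0.25,0.25]
}}

```text
clock: 24.62
eef_pos: [518.1, -202.2, 54.6]
tcp_rot: [3.141, -0.001, 3.036]
contact_force: [-0.0, -0.1, 0.1]
grip_width: 0.753
finger_force: 0.0
```

```bash
python3 seat.py; python3 plan.py 518 -201.8 35.5 3.034
```

```text
tag on bed [ 560.4 -206.8] 109 42 -4.9
press x -94.4 14.7 y -22.2 20.1
gold 6.0 [190.6 235.7] press 2.9 2.0
at [ 518.2 -202.4   55. ] [-3.141  0.     3.036] clk 24.68 q [-0.51  0.27  1.85 -0.    1.02 -1.98] F [-0.3  0.7 -0.3] grip 0.749
tool shift mm [ 0.2  0.6 19.5] rotz 0.002
```

>>> {"op": "jog_arm", "data": {
  "travel": [
    [0,0,0.013],
    [0,0,0.006],
    [0,0,0],
    [0,0,0],
    [0,0,0],
    [0,0,0],
    [0,0,0]
  ],
  "rotation": [
    [0,0,0],
    [0,0,0],
    [0,0,0],
    [0,0,0],
    [0,0,0],
    [0,0,0],
    [0,0,0]
  ],
  "hand": [0.25,0.25,0.25,0.8,0.8,0.8,0.8],
  "grip_force": 60
}}

```text
clock: 25.55
eef_pos: [519.2, -202.6, 36.3]
tcp_rot: [-3.141, 0.001, 3.036]
contact_force: [-1.0, 0.5, 5.9]
grip_width: 0.458
finger_force: 60.7
```

>>> {"op": "jog_arm", "data": {
  "travel": [
    [0,0,-0.004],
    [0.03,0,0],
    [0.045,0,0],
    [0.02,0,-0.03],
    [0,0,-0.05],
    [0,0,-0.03],
    [0,0,0]
  ],
  "rotation": [
    [0,0,0],
    [0,0,0],
    [0,0,0],
    [0,0,0],
    [0,0,0],
    [0,0,0],
    [0,0,0]
  ],
  "hand": [0.8,0.8,0.8,0.8,0.8,0.8,0.8]
}}

```text
clock: 26.42
eef_pos: [425.7, -193.4, 152.3]
tcp_rot: [-3.139, 0.005, 3.036]
contact_force: [-0.8, 0.5, -0.9]
grip_width: 0.457
finger_force: 60.5
```

```bash
cat > tray.py <<'E'
from tags import *
def tray():
    for n in('top','scene'):
        c=cam(n); hs=cv2.cvtColor(c['img'],cv2.COLOR_BGR2HSV)
        m=((hs[...,1]>75)&(hs[...,0]>8)&(hs[...,0]<28)&(hs[...,2]>70)).astype(np.uint8)
        m=cv2.morphologyEx(m,cv2.MORPH_OPEN,np.ones((3,3))); m=cv2.morphologyEx(m,cv2.MORPH_CLOSE,np.ones((5,5)))
        n_,lab,st,ce=cv2.connectedComponentsWithStats(m)
        q=proj(c,[540,330,10]).round().astype(int); l=lab[q[1],q[0]]
        k=max(cv2.findContours((lab==l).astype(np.uint8),0,1)[0],key=cv2.contourArea)
        p,w,h,a=pose(c,k,22); print(n,'tray',st[l][4],p.round(1),round(w),round(h),round(a,1))
        ap=cv2.approxPolyDP(cv2.convexHull(k),8,True); print([onz(c,v[0],22)[:2].round().tolist() for v in ap])
tray()
E
python3 tray.py
python3 - <<'E'
from h import *
s=cam('scene'); t=cam('top')
b=s['img'][165:225,175:255]; a=t['img'][130:250,90:250]
cv2.imwrite('pics/out2.png',np.hstack([cv2.resize(b,(440,330),interpolation=cv2.INTER_CUBIC),cv2.resize(a,(360,330),interpolation=cv2.INTER_CUBIC)]))
E
python3 plan.py 441 -193.8 112 3.034
```

```text
top tray 3684 [532.9 337.8] 271 142 1.6
[[666.0, 276.0], [401.0, 263.0], [398.0, 404.0], [665.0, 404.0]]
scene tray 3810 [541.9 339.4] 288 141 1.8
[[404.0, 268.0], [397.0, 404.0], [681.0, 410.0], [685.0, 275.0]]
at [ 423.1 -191.6  147.8] [ 3.140e+00 -3.000e-03  3.036e+00] clk 26.62 q [-0.6  -0.08  2.02 -0.    1.2  -2.06] F [ 0.1  0.4 -1.1] grip 0.459
tool shift mm [-18.   -0.3  35.8] rotz 0.002
```

View pics/out2.png

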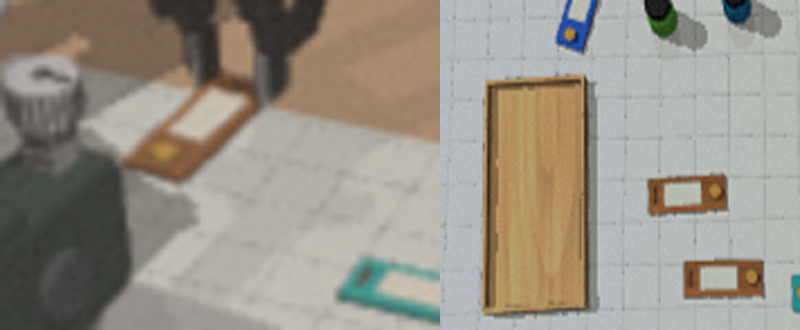

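The stud now sits on the wood with no gap, at crop (163,150), and the tray is empty and in place at top-crop (535,195).

>>> {"op": "jog_arm", "data": {
  "travel": [
    [-0.012,0.0537,0],
    [-0.012,0.0537,0],
    [-0.012,0.0537,0],
    [-0.012,0.0537,0],
    [-0.012,0.0537,0],
    [-0.012,0.0537,0],
    [-0.012,0.0537,0],
    [-0.012,0.0537,0],
    [-0.012,0.0537,0],
    [-0.012,0.0537,0]
  ],
  "rotation": [
    [0,0,0],
    [0,0,0],
    [0,0,0],
    [0,0,0],
    [0,0,0],
    [0,0,0],
    [0,0,0],
    [0,0,0],
    [0,0,0],
    [0,0,0]
  ],
  "hand": [0.8,0.8,0.8,0.8,0.8,0.8,0.8,0.8,0.8,0.8]
}}

```text
clock: 27.88
eef_pos: [599.5, 330.4, 146.9]
tcp_rot: [-3.14, -0.003, 3.036]
contact_force: [-0.1, -0.2, -0.7]
grip_width: 0.462
finger_force: 60.6
```

>>> {"op": "jog_arm", "data": {
  "travel": [
    [-0.012,0.0537,0],
    [0,0,0],
    [0,0,0],
    [0,0,0],
    [0,0,0],
    [0,0,0],
    [0,0,0],
    [0,0,0],
    [0,0,0],
    [0,0,0]
  ],
  "rotation": [
    [0,0,0],
    [0,0,0.18],
    [0,0,0.18],
    [0,0,0.18],
    [0,0,0.18],
    [0,0,0.18],
    [0,0,0.18],
    [0,0,0.18],
    [0,0,0.177],
    [0,0,0]
  ],
  "hand": [0.8,0.8,0.8,0.8,0.8,0.8,0.8,0.8,0.8,0.8]
}}

```text
clock: 29.12
eef_pos: [616.8, 380.7, 147.0]
tcp_rot: [-3.138, 0.001, 1.6]
contact_force: [0.1, 0.2, -1.1]
grip_width: 0.459
finger_force: 60.6
```

```bash
python3 plan.py 616.8 381.4 21 1.599; python3 tray.py
```

```text
at [616.8 380.7 147. ] [-3.138e+00  1.000e-03  1.600e+00] clk 29.12 q [0.44 0.53 1.31 0.   1.3  0.41] F [ 0.1  0.2 -1.1] grip 0.459
tool shift mm [  0.7  -0.  126. ] rotz 0.001
top tray 3037 [533.5 340.1] 278 149 4.9
[[666.0, 426.0], [660.0, 276.0], [401.0, 263.0], [399.0, 337.0]]
scene tray 3404 [541.8 339.4] 288 141 1.7
[[404.0, 268.0], [400.0, 384.0], [681.0, 410.0], [685.0, 275.0]]
```

>>> {"op": "jog_arm", "data": {
  "travel": [
    [0,0,0.05],
    [0,0,0.05],
    [0,0,0.02],
    [0,0,0.0055],
    [0,0,0],
    [0,0,0],
    [0,0,0],
    [0,0,0]
  ],
  "rotation": [
    [0,0,0],
    [0,0,0],
    [0,0,0],
    [0,0,0],
    [0,0,0],
    [0,0,0],
    [0,0,0],
    [0,0,0]
  ],
  "hand": [0.8,0.8,0.8,0.8,0.8,0.8,0.3,0.3]
}}

```text
clock: 30.22
eef_pos: [618.3, 381.4, 25.1]
tcp_rot: [3.14, -0.001, 1.599]
contact_force: [-0.8, -0.1, 0.2]
grip_width: 0.7
finger_force: 0.0
```

>>> {"op": "jog_arm", "data": {
  "travel": [
    [0,0,0],
    [0,0,-0.03],
    [0,0,-0.05],
    [0,0,-0.05],
    [0,0,0]
  ],
  "rotation": [
    [0,0,0],
    [0,0,0],
    [0,0,0],
    [0,0,0],
    [0,0,0]
  ],
  "hand": [0.3,0.3,0.25,0.25,0.25]
}}

```text
clock: 30.85
eef_pos: [621.1, 382.8, 161.3]
tcp_rot: [3.131, -0.005, 1.599]
contact_force: [-0.0, 0.4, -0.4]
grip_width: 0.749
finger_force: 0.0
```

```bash
python3 look.py; python3 plan.py 528 170.5 100 1.599
```

```text
tag [429.3  78.2] 104 38 head 268.8 grip [430.1 120.2] yaw 1.55 stud [(40, 2)]
tag [528.8 128.7] 105 39 head -89.3 grip [528.3 170.7] yaw 1.583 stud [(40, 1)]
tag [620.3 339. ] 109 43 head -87.8 grip [618.7 380.9] yaw 1.61 stud []
at [619.5 382.  157.8] [ 3.136e+00 -3.000e-03  1.599e+00] clk 30.9 q [0.44 0.52 1.3  0.   1.31 0.42] F [-0.3  0.   0.2] grip 0.751
tool shift mm [-208.8  -97.4   57.8] rotz -0.0
```

>>> {"op": "jog_arm", "data": {
  "travel": [
    [-0.052,-0.0243,0],
    [-0.052,-0.0243,0],
    [-0.052,-0.0243,0],
    [-0.0525,-0.0243,0.02],
    [0,0,0.038],
    [0,0,0],
    [0,0,0]
  ],
  "rotation": [
    [0,0,0],
    [0,0,0.012],
    [0,0,0],
    [0,0,0],
    [0,0,0],
    [0,0,0],
    [0,0,0]
  ],
  "hand": [0.25,0.25,0.25,0.25,0.25,0.25,0.25]
}}

```text
clock: 31.78
eef_pos: [525.4, 171.0, 96.2]
tcp_rot: [-3.141, 0.0, 1.587]
contact_force: [-0.5, 0.3, 0.6]
grip_width: 0.749
finger_force: 0.0
```

```bash
python3 plan.py 529.2 170.3 13.5 1.588
```

```text
at [525.4 171.   96.2] [-3.141  0.     1.587] clk 31.77 q [0.17 0.2  1.84 0.   1.1  0.16] F [-0.5  0.3  0.6] grip 0.749
tool shift mm [-0.7  3.8 82.7] rotz -0.001
```

>>> {"op": "jog_arm", "data": {
  "travel": [
    [-0.0005,0.003,0.05],
    [0,0,0.025],
    [0,0,0.007],
    [0,0,0],
    [0,0,0],
    [0,0,0],
    [0,0,0],
    [0,0,0]
  ],
  "rotation": [
    [0,0,0],
    [0,0,0],
    [0,0,0],
    [0,0,0],
    [0,0,0],
    [0,0,0],
    [0,0,0],
    [0,0,0]
  ],
  "hand": [0.25,0.25,0.25,0.25,0.8,0.8,0.8,0.8]
}}

```text
clock: 32.78
eef_pos: [529.9, 170.5, 16.4]
tcp_rot: [3.138, -0.001, 1.587]
contact_force: [-2.3, 0.4, 7.8]
grip_width: 0.442
finger_force: 59.3
```

```bash
python3 plan.py 441 -193.8 112 3.034
```

```text
at [529.9 170.5  16.4] [ 3.138e+00 -1.000e-03  1.587e+00] clk 32.77 q [0.17 0.33 1.86 0.   0.95 0.15] F [-2.3  0.4  7.8] grip 0.442
tool shift mm [-362.9  -94.7  -95.6] rotz -1.447
```

>>> {"op": "jog_arm", "data": {
  "travel": [
    [0,0,-0.03],
    [0,0,-0.06],
    [0,0,-0.008],
    [0,0,0]
  ],
  "rotation": [
    [0,0,0],
    [0,0,0],
    [0,0,0],
    [0,0,0]
  ],
  "hand": [0.8,0.8,0.8,0.8]
}}

```text
clock: 33.28
eef_pos: [529.1, 170.3, 113.6]
tcp_rot: [3.138, -0.001, 1.587]
contact_force: [-1.1, 0.4, -1.5]
grip_width: 0.438
finger_force: 60.2
```

```bash
python3 plan.py 441 -193.8 112 3.034; python3 - <<'E'
from h import *
s=cam('scene'); x,y=proj(s,[530,140,112]).round().astype(int)
b=s['img'][y-35:y+35,x-45:x+45]
cv2.imwrite('pics/held2.png',cv2.resize(b,(630,490),interpolation=cv2.INTER_CUBIC))
E
```

```text
at [529.1 170.3 113.6] [ 3.138e+00 -1.000e-03  1.587e+00] clk 33.27 q [0.17 0.18 1.82 0.   1.13 0.15] F [-1.1  0.4 -1.5] grip 0.438
tool shift mm [-362.6  -94.     1.6] rotz -1.447
```

View pics/held2.png

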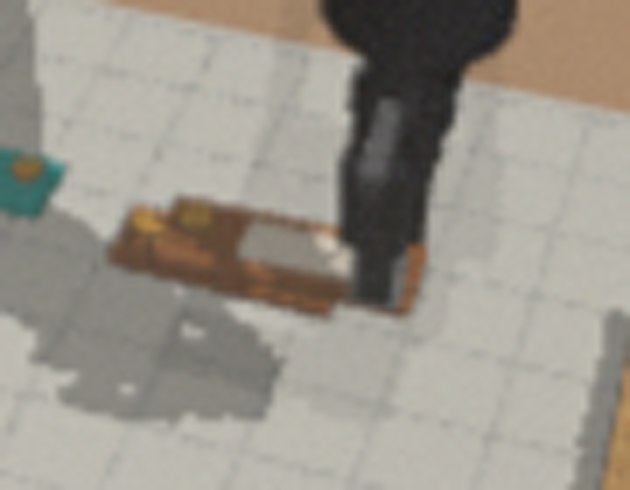

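The held tag may be rolled, since the grip is narrower and it was taken 2.5 mm higher. I'll set it back down and take it lower.

>>> {"op": "jog_arm", "data": {
  "travel": [
    [0,0,0.04],
    [0,0,0.04],
    [0,0,0.016],
    [0,0,0],
    [0,0,0],
    [0,0,0],
    [0,0,0]
  ],
  "rotation": [
    [0,0,0],
    [0,0,0],
    [0,0,0],
    [0,0,0],
    [0,0,0],
    [0,0,0],
    [0,0,0]
  ],
  "hand": [0.8,0.8,0.8,0.8,0.25,0.25,0.25]
}}

```text
clock: 34.2
eef_pos: [528.6, 170.2, 16.5]
tcp_rot: [3.141, -0.0, 1.587]
contact_force: [0.9, -0.0, -0.6]
grip_width: 0.749
finger_force: 0.0
```

```bash
python3 plan.py 529 170.3 13.5 1.588; python3 - <<'E'
from tags import *
s=cam('scene'); hs=cv2.cvtColor(s['img'],cv2.COLOR_BGR2HSV)
for P in((528.6,128.5),):
    x,y=proj(s,[*P,8]).round().astype(int); p=hs[y-16:y+17,x-26:x+27]
    m=((p[...,1]>70)&(p[...,0]<25)&(p[...,2]>60)).astype(np.uint8); m=cv2.morphologyEx(m,cv2.MORPH_CLOSE,np.ones((3,3)))
    k=max(cv2.findContours(m,0,1)[0],key=cv2.contourArea); r=pose(s,k+np.array([x-26,y-16]),8)
    print(P,cv2.contourArea(k),r[0].round(1),round(r[1]),round(r[2]),round(r[3],1))
E
```

```text
at [528.6 170.2  16.5] [ 3.141 -0.     1.587] clk 34.2 q [ 0.17  0.33  1.86 -0.    0.95  0.15] F [ 0.9 -0.  -0.6] grip 0.749
tool shift mm [0.1 0.4 3. ] rotz -0.001
(528.6, 128.5) 117.0 [529.2 113.2] 78 45 90.0
```

>>> {"op": "jog_arm", "data": {
  "travel": [
    [0,0,0.002],
    [0,0,0.0015],
    [0,0,0],
    [0,0,0],
    [0,0,0],
    [0,0,0],
    [0,0,0]
  ],
  "rotation": [
    [0,0,0],
    [0,0,0],
    [0,0,0],
    [0,0,0],
    [0,0,0],
    [0,0,0],
    [0,0,0]
  ],
  "hand": [0.25,0.25,0.25,0.8,0.8,0.8,0.8]
}}

```text
clock: 35.12
eef_pos: [528.7, 170.2, 13.0]
tcp_rot: [3.141, -0.0, 1.587]
contact_force: [0.4, 0.6, 5.0]
grip_width: 0.463
finger_force: 60.8
```

>>> {"op": "jog_arm", "data": {
  "travel": [
    [0,0,-0.03],
    [0,0,-0.06],
    [0,0,-0.008],
    [0,0,0]
  ],
  "rotation": [
    [0,0,0],
    [0,0,0],
    [0,0,0],
    [0,0,0]
  ],
  "hand": [0.8,0.8,0.8,0.8]
}}

```text
clock: 35.62
eef_pos: [528.4, 170.1, 110.7]
tcp_rot: [3.141, -0.0, 1.587]
contact_force: [-0.7, 0.0, -1.1]
grip_width: 0.466
finger_force: 60.7
```

```bash
python3 plan.py 441 -193.8 112 3.034
```

```text
at [528.4 170.1 110.7] [ 3.141 -0.     1.587] clk 35.62 q [ 0.17  0.19  1.83 -0.    1.13  0.15] F [-0.7  0.  -1.1] grip 0.466
tool shift mm [-362.5  -93.2   -1.3] rotz -1.447
```

>>> {"op": "jog_arm", "data": {
  "travel": [
    [-0.0518,-0.0133,0],
    [-0.0518,-0.0133,0],
    [-0.0518,-0.0133,0],
    [-0.0518,-0.0133,0],
    [-0.0518,-0.0133,0],
    [-0.0518,-0.0133,0],
    [-0.0517,-0.0134,0]
  ],
  "rotation": [
    [0,0,0],
    [0,0,0],
    [0,0,0],
    [0,0,0],
    [0,0,0],
    [0,0,0],
    [0,0,0]
  ],
  "hand": [0.8,0.8,0.8,0.8,0.8,0.8,0.8]
}}

```text
clock: 36.5
eef_pos: [438.7, -194.5, 108.1]
tcp_rot: [-3.138, -0.002, 1.587]
contact_force: [1.3, 0.9, -0.8]
grip_width: 0.467
finger_force: 60.7
```

>>> {"op": "jog_arm", "data": {
  "travel": [
    [0,0,0],
    [0,0,0],
    [0,0,0],
    [0,0,0],
    [0,0,0],
    [0,0,0],
    [0,0,0],
    [0,0,0],
    [0,0,0]
  ],
  "rotation": [
    [0,0,-0.181],
    [0,0,-0.181],
    [0,0,-0.181],
    [0,0,-0.181],
    [0,0,-0.181],
    [0,0,-0.181],
    [0,0,-0.181],
    [0,0,-0.18],
    [0,0,0]
  ],
  "hand": [0.8,0.8,0.8,0.8,0.8,0.8,0.8,0.8,0.8]
}}

```text
clock: 37.62
eef_pos: [439.4, -192.9, 108.3]
tcp_rot: [3.14, -0.004, 3.032]
contact_force: [0.1, -0.2, -0.8]
grip_width: 0.469
finger_force: 60.7
```

```bash
python3 plan.py 516 -202 40.5 3.034; cat > heldchk.py <<'E'
from tags import *
# outline of the held tag in the scene view, cast on its top plane and seen from the tool
def held():
    st=arm.sense(); p=st['eef_pos']; a=st['tcp_rot'][2]-np.pi; u=np.array([np.cos(a),np.sin(a)]); v=np.array([-u[1],u[0]])
    s=cam('scene'); hs=cv2.cvtColor(s['img'],cv2.COLOR_BGR2HSV); z=p[2]-14+8
    m=((hs[...,1]>105)&(hs[...,0]<24)&(hs[...,2]>45)).astype(np.uint8)
    c=np.zeros_like(m); x,y=proj(s,[*(p[:2]+45*u),z]).round().astype(int); c[y-20:y+21,x-22:x+23]=1; m=cv2.morphologyEx(m&c,cv2.MORPH_CLOSE,np.ones((5,5)))
    k=max(cv2.findContours(m,0,1)[0],key=cv2.contourArea); q=poly(s,k,z)-p[:2]
    r=pose(s,k,z); print('area',cv2.contourArea(k),'along',(q@u).min().round(1),(q@u).max().round(1),'across',(q@v).min().round(1),(q@v).max().round(1),'rect',round(r[1]),round(r[2]),round(r[3],1))
held()
E
python3 heldchk.py
```

```text
at [ 439.4 -192.9  108.3] [ 3.14  -0.004  3.032] clk 37.62 q [-0.58  0.02  2.01 -0.    1.11 -2.04] F [ 0.1 -0.2 -0.8] grip 0.469
tool shift mm [-77.2  -0.6  67.8] rotz -0.002
area 84.0 along -13.0 95.3 across -23.7 18.3 rect 109 41 -5.0
```

>>> {"op": "jog_arm", "data": {
  "travel": [
    [-0.012,0,0.035],
    [-0.012,0,0.033],
    [-0.012,-0.0005,0],
    [-0.012,0,0],
    [-0.012,0,0],
    [-0.01,0,0],
    [-0.007,0,0.003],
    [-0.001,0,0],
    [0,0,0]
  ],
  "rotation": [
    [0,0,0],
    [0,0,0],
    [0,0,0],
    [0,0,0],
    [0,0,0],
    [0,0,0],
    [0,0,0],
    [0,0,0],
    [0,0,0]
  ],
  "hand": [0.8,0.8,0.8,0.8,0.8,0.8,0.8,0.8,0.8]
}}

```text
clock: 38.8
eef_pos: [518.0, -202.6, 39.3]
tcp_rot: [3.141, -0.001, 3.034]
contact_force: [0.0, -0.4, -1.0]
grip_width: 0.465
finger_force: 60.7
```

>>> {"op": "jog_arm", "data": {
  "travel": [
    [-0.001,0,0],
    [-0.001,0,0],
    [-0.001,0,0],
    [0,0,0]
  ],
  "rotation": [
    [0,0,0],
    [0,0,0],
    [0,0,0],
    [0,0,0]
  ],
  "hand": [0.8,0.8,0.8,0.8]
}}

```text
clock: 39.3
eef_pos: [521.4, -203.1, 39.5]
tcp_rot: [-3.142, 0.0, 3.034]
contact_force: [0.3, 0.2, 0.1]
grip_width: 0.463
finger_force: 60.7
```

```bash
python3 plan.py 518 -202 36 3.034
```

```text
at [ 521.4 -203.1   39.5] [-3.142  0.     3.034] clk 39.3 q [-0.51  0.3   1.84 -0.    1.   -1.98] F [0.3 0.2 0.1] grip 0.463
tool shift mm [3.5 0.7 3.5] rotz -0.0
```

>>> {"op": "jog_arm", "data": {
  "travel": [
    [0,0.0005,0.0025],
    [-0.001,0,0],
    [-0.001,0,0],
    [-0.001,0,0],
    [0,0,0]
  ],
  "rotation": [
    [0,0,0],
    [0,0,0],
    [0,0,0],
    [0,0,0],
    [0,0,0]
  ],
  "hand": [0.8,0.8,0.8,0.8,0.8]
}}

```text
clock: 39.92
eef_pos: [521.8, -202.4, 35.8]
tcp_rot: [3.141, -0.006, 3.034]
contact_force: [-8.4, 0.1, 0.3]
grip_width: 0.463
finger_force: 60.8
```

```bash
python3 plan.py 518 -202 36 3.034; python3 seat.py
```

```text
at [ 521.8 -202.4   35.8] [ 3.141 -0.006  3.034] clk 39.92 q [-0.51  0.31  1.84 -0.    1.   -1.97] F [-8.4  0.1  0.3] grip 0.463
tool shift mm [ 3.8 -0.  -0.2] rotz 0.0
tag on bed [ 561.7 -209.8] 106 42 -4.7
press x -91.4 14.7 y -24.8 17.2
gold 3.5 [189.8 235. ] press 1.6 -2.0
```

>>> {"op": "jog_arm", "data": {
  "travel": [
    [0.002,0.001,0],
    [0.002,0.001,0.0005],
    [0,0,0],
    [0,0,0],
    [0,0,0],
    [0,0,0]
  ],
  "rotation": [
    [0,0,0],
    [0,0,0],
    [0,0,0],
    [0,0,0],
    [0,0,0],
    [0,0,0]
  ],
  "hand": [0.8,0.8,0.8,0.3,0.3,0.3]
}}

```text
clock: 40.72
eef_pos: [520.7, -200.5, 36.6]
tcp_rot: [-3.141, 0.0, 3.034]
contact_force: [0.1, -0.2, -0.2]
grip_width: 0.701
finger_force: 0.0
```

>>> {"op": "jog_arm", "data": {
  "travel": [
    [0,0,-0.03],
    [0,0,-0.06],
    [0,0,-0.06],
    [0,0,-0.06],
    [0,0,-0.06],
    [0.0245,-0.051,0],
    [0.0245,-0.051,0],
    [0,0,0]
  ],
  "rotation": [
    [0,0,0],
    [0,0,0],
    [0,0,0],
    [0,0,0],
    [0,0,0],
    [0,0,0],
    [0,0,0],
    [0,0,0]
  ],
  "hand": [0.3,0.3,0.2,0.2,0.2,0.2,0.2,0.2]
}}

```text
clock: 41.72
eef_pos: [459.0, -299.4, 306.6]
tcp_rot: [-3.141, -0.0, 3.029]
contact_force: [0.9, 0.5, 0.7]
grip_width: 0.797
finger_force: 0.0
```

```bash
python3 seat.py; python3 plan.py 459 -296.2 243 3.034
```

```text
tag on bed [ 560.4 -207.5] 109 42 -6.3
press x -94.6 14.7 y -21.8 20.2
gold 3.0 [190.3 234.8] press -0.3 -1.3
at [ 460.  -297.8  306.5] [3.141 0.    3.03 ] clk 41.77 q [-0.72  0.    1.65  0.    1.5  -2.18] F [ 0.2  0.6 -1. ] grip 0.803
tool shift mm [ 1.2  1.5 63.5] rotz -0.004
```

>>> {"op": "jog_arm", "data": {
  "travel": [
    [0.001,0.001,0.03],
    [0,0,0.033],
    [0,0,0],
    [0,0,0],
    [0,0,0],
    [0,0,0],
    [0,0,0]
  ],
  "rotation": [
    [0,0,0],
    [0,0,0],
    [0,0,0],
    [0,0,0],
    [0,0,0],
    [0,0,0],
    [0,0,0]
  ],
  "hand": [0.2,0.2,0.2,0.8,0.8,0.8,0.8],
  "grip_force": 25
}}

```text
clock: 42.65
eef_pos: [460.6, -296.4, 245.2]
tcp_rot: [-3.139, 0.003, 3.034]
contact_force: [0.3, -3.7, 3.8]
grip_width: 0.403
finger_force: 25.0
```

>>> {"op": "jog_arm", "data": {
  "travel": [
    [0.0081,0,0.0155],
    [0.0066,0,0.0161],
    [0.0053,0,0.0166],
    [0.0038,0,0.0171],
    [0.0022,0,0.0173],
    [0.0008,0,0.0174],
    [-0.0008,0,0.0174],
    [-0.0018,0,0.0143],
    [0,0,0]
  ],
  "rotation": [
    [0,0,0],
    [0,0,0],
    [0,0,0],
    [0,0,0],
    [0,0,0],
    [0,0,0],
    [0,0,0],
    [0,0,0],
    [0,0,0]
  ],
  "hand": [0.8,0.8,0.8,0.8,0.8,0.8,0.8,0.8,0.8]
}}

```text
clock: 43.78
eef_pos: [435.9, -293.8, 111.9]
tcp_rot: [-3.14, 0.0, 3.033]
contact_force: [-2.6, -4.1, 7.0]
grip_width: 0.406
finger_force: 26.9
```

>>> {"op": "jog_arm", "data": {
  "travel": [
    [-0.0005,0,0.002],
    [-0.0005,0,0.002],
    [0,0,0.002],
    [0,0,0.002],
    [0,0,0.001],
    [0,0,0]
  ],
  "rotation": [
    [0,0,0],
    [0,0,0],
    [0,0,0],
    [0,0,0],
    [0,0,0],
    [0,0,0]
  ],
  "hand": [0.8,0.8,0.8,0.8,0.8,0.8]
}}

```text
clock: 44.52
eef_pos: [437.4, -294.1, 105.5]
tcp_rot: [-3.14, 0.001, 3.034]
contact_force: [-6.7, 1.7, 20.7]
grip_width: 0.403
finger_force: 28.0
```

>>> {"op": "jog_arm", "data": {
  "travel": [
    [0.001,0,-0.008],
    [0.0015,0,-0.0155],
    [0.0008,0,-0.0174],
    [-0.0008,0,-0.0174],
    [-0.0022,0,-0.0173],
    [-0.0038,0,-0.0171],
    [-0.0053,0,-0.0166],
    [-0.0066,0,-0.0161],
    [-0.0081,0,-0.0145],
    [0,0,0]
  ],
  "rotation": [
    [0,0,0],
    [0,0,0],
    [0,0,0],
    [0,0,0],
    [0,0,0],
    [0,0,0],
    [0,0,0],
    [0,0,0],
    [0,0,0],
    [0,0,0]
  ],
  "hand": [0.8,0.8,0.8,0.8,0.8,0.8,0.8,0.8,0.8,0.8]
}}

```text
clock: 45.78
eef_pos: [459.2, -296.2, 242.1]
tcp_rot: [-3.141, -0.003, 3.033]
contact_force: [-1.7, -6.2, -0.6]
grip_width: 0.399
finger_force: 31.0
```

>>> {"op": "jog_arm", "data": {
  "travel": [
    [0,0,0],
    [0,0,0],
    [0,0,-0.03],
    [0,0,-0.035],
    [-0.025,0.048,0],
    [-0.0245,0.047,0],
    [0,0,0],
    [0,0,0.05],
    [0,0,0.06],
    [0,0,0.06]
  ],
  "rotation": [
    [0,0,0],
    [0,0,0],
    [0,0,0],
    [0,0,0],
    [0,0,0],
    [0,0,0],
    [0,0,0],
    [0,0,0],
    [0,0,0],
    [0,0,0]
  ],
  "hand": [0.2,0.2,0.2,0.25,0.25,0.25,0.25,0.25,0.25,0.25]
}}

```text
clock: 47.02
eef_pos: [519.2, -206.8, 136.2]
tcp_rot: [-3.141, 0.001, 3.034]
contact_force: [0.5, -0.7, -0.2]
grip_width: 0.752
finger_force: 0.0
```

>>> {"op": "jog_arm", "data": {
  "travel": [
    [0,0,0.05],
    [0,0,0.02],
    [0,0,0],
    [0,0,0]
  ],
  "rotation": [
    [0,0,0],
    [0,0,0],
    [0,0,0],
    [0,0,0]
  ],
  "hand": [0.25,0.25,0.25,0.25]
}}

```text
clock: 47.52
eef_pos: [520.3, -207.2, 68.9]
tcp_rot: [-3.141, 0.002, 3.033]
contact_force: [1.1, -0.4, -0.3]
grip_width: 0.747
finger_force: 0.0
```

```bash
python3 seat.py; python3 plan.py 519 -201.5 35 3.034
```

```text
tag on bed [ 561.2 -207.6] 108 42 -6.3
press x -93.1 14.7 y -22.0 20.2
gold 5.0 [190.5 236. ] press 4.3 2.7
at [ 520.7 -207.3   69.4] [-3.141e+00  2.000e-03  3.033e+00] clk 47.58 q [-0.52  0.26  1.83 -0.    1.05 -1.98] F [-0.2  1.   0.1] grip 0.752
tool shift mm [ 2.3  5.6 34.4] rotz -0.001
```

>>> {"op": "jog_arm", "data": {
  "travel": [
    [0.002,0.0055,0],
    [0,0,0.02],
    [0,0,0.0135],
    [0,0,0],
    [0,0,0],
    [0,0,0],
    [0,0,0],
    [0,0,0]
  ],
  "rotation": [
    [0,0,0],
    [0,0,0],
    [0,0,0],
    [0,0,0],
    [0,0,0],
    [0,0,0],
    [0,0,0],
    [0,0,0]
  ],
  "hand": [0.25,0.25,0.25,0.25,0.8,0.8,0.8,0.8],
  "grip_force": 60
}}

```text
clock: 48.58
eef_pos: [519.2, -201.2, 35.3]
tcp_rot: [-3.141, 0.002, 3.034]
contact_force: [-1.0, 0.3, 5.9]
grip_width: 0.463
finger_force: 61.0
```

>>> {"op": "jog_arm", "data": {
  "travel": [
    [0,0,-0.004],
    [0.03,0,0],
    [0.045,0,0],
    [0.02,0,-0.03],
    [0,0,-0.05],
    [0,0,-0.03],
    [0,0,0],
    [0,0,0]
  ],
  "rotation": [
    [0,0,0],
    [0,0,0],
    [0,0,0],
    [0,0,0],
    [0,0,0],
    [0,0,0],
    [0,0,0],
    [0,0,0]
  ],
  "hand": [0.8,0.8,0.8,0.8,0.8,0.8,0.8,0.8]
}}

```text
clock: 49.58
eef_pos: [423.2, -190.1, 147.1]
tcp_rot: [3.141, -0.001, 3.034]
contact_force: [0.1, 0.3, -0.1]
grip_width: 0.456
finger_force: 60.6
```

```bash
python3 look.py; python3 tray.py;  python3 heldchk.py; python3 plan.py 531.5 379 150 1.599
```

```text
tag [429.2  78.2] 104 38 head 268.8 grip [430.1 120.2] yaw 1.55 stud [(40, 2)]
tag [620.4 334.2] 118 43 head -87.7 grip [618.7 376.1] yaw 1.61 stud []
top tray 3508 [532.6 337.7] 271 142 1.7
[[660.0, 276.0], [401.0, 267.0], [398.0, 404.0], [665.0, 404.0]]
scene tray 3651 [541.7 339.4] 288 141 1.7
[[404.0, 268.0], [397.0, 404.0], [681.0, 410.0], [685.0, 275.0]]
area 92.5 along -11.3 98.0 across -24.4 19.6 rect 110 40 -1.8
at [ 423.  -189.9  146.6] [ 3.140e+00 -3.000e-03  3.034e+00] clk 49.77 q [-0.59 -0.08  2.03 -0.    1.19 -2.06] F [ 0.5  0.5 -0.5] grip 0.461
tool shift mm [-46.7 577.3  -3.4] rotz 1.435
```

>>> {"op": "jog_arm", "data": {
  "travel": [
    [-0.0042,0.0526,0],
    [-0.0042,0.0526,0],
    [-0.0042,0.0526,0],
    [-0.0042,0.0526,0],
    [-0.0042,0.0526,0],
    [-0.0042,0.0526,0],
    [-0.0042,0.0526,0],
    [-0.0042,0.0526,0],
    [-0.0042,0.0526,0],
    [-0.0042,0.0526,0]
  ],
  "rotation": [
    [0,0,0],
    [0,0,0],
    [0,0,0],
    [0,0,0],
    [0,0,0],
    [0,0,0],
    [0,0,0],
    [0,0,0],
    [0,0,0],
    [0,0,0]
  ],
  "hand": [0.8,0.8,0.8,0.8,0.8,0.8,0.8,0.8,0.8,0.8]
}}

```text
clock: 51.02
eef_pos: [521.8, 329.5, 146.8]
tcp_rot: [-3.141, -0.002, 3.034]
contact_force: [0.3, 0.3, -1.1]
grip_width: 0.459
finger_force: 60.7
```

>>> {"op": "jog_arm", "data": {
  "travel": [
    [-0.0042,0.0526,0],
    [0,0,0],
    [0,0,0],
    [0,0,0],
    [0,0,0],
    [0,0,0],
    [0,0,0],
    [0,0,0],
    [0,0,0],
    [0,0,0]
  ],
  "rotation": [
    [0,0,0],
    [0,0,0.18],
    [0,0,0.18],
    [0,0,0.18],
    [0,0,0.18],
    [0,0,0.18],
    [0,0,0.18],
    [0,0,0.18],
    [0,0,0.175],
    [0,0,0]
  ],
  "hand": [0.8,0.8,0.8,0.8,0.8,0.8,0.8,0.8,0.8,0.8]
}}

```text
clock: 52.28
eef_pos: [531.5, 379.5, 146.8]
tcp_rot: [-3.14, 0.001, 1.6]
contact_force: [0.1, 0.4, -0.6]
grip_width: 0.462
finger_force: 60.8
```

```bash
python3 plan.py 531.8 380.7 20 1.599; python3 tray.py | grep scene
```

```text
at [531.5 379.5 146.8] [-3.14e+00  1.00e-03  1.60e+00] clk 52.27 q [0.5  0.37 1.53 0.   1.25 0.47] F [ 0.1  0.4 -0.6] grip 0.462
tool shift mm [  1.2   0.3 126.8] rotz 0.001
scene tray 3702 [522.9 338.8] 326 141 1.7
```

>>> {"op": "jog_arm", "data": {
  "travel": [
    [0.001,0,0.05],
    [0,0,0.05],
    [0,0,0.02],
    [0,0,0.0075],
    [0,0,0],
    [0,0,0],
    [0,0,0],
    [0,0,0]
  ],
  "rotation": [
    [0,0,0],
    [0,0,0],
    [0,0,0],
    [0,0,0],
    [0,0,0],
    [0,0,0],
    [0,0,0],
    [0,0,0]
  ],
  "hand": [0.8,0.8,0.8,0.8,0.8,0.8,0.3,0.3]
}}

```text
clock: 53.38
eef_pos: [532.6, 381.1, 21.7]
tcp_rot: [3.14, -0.001, 1.599]
contact_force: [-0.1, -0.6, -0.1]
grip_width: 0.699
finger_force: 0.0
```

>>> {"op": "jog_arm", "data": {
  "travel": [
    [0,0,0],
    [0,0,-0.03],
    [0,0,-0.05],
    [0,0,-0.05],
    [-0.0514,-0.0215,0],
    [-0.0514,-0.0215,0],
    [-0.0514,-0.0215,0],
    [-0.0514,-0.0215,0],
    [-0.0514,-0.0215,0],
    [0,0,0]
  ],
  "rotation": [
    [0,0,0],
    [0,0,0],
    [0,0,0],
    [0,0,0],
    [0,0,0],
    [0,0,0],
    [0,0,0],
    [0,0,0.046],
    [0,0,0],
    [0,0,0]
  ],
  "hand": [0.3,0.3,0.25,0.25,0.25,0.25,0.25,0.25,0.25,0.25]
}}

```text
clock: 54.62
eef_pos: [428.0, 119.3, 150.4]
tcp_rot: [-3.141, 0.001, 1.549]
contact_force: [0.3, 1.0, 0.5]
grip_width: 0.747
finger_force: 0.0
```

```bash
python3 look.py; python3 tray.py; python3 plan.py 431.3 119.8 60 1.553;python3 - <<'E'
from tags import *
s=cam('scene'); hs=cv2.cvtColor(s['img'],cv2.COLOR_BGR2HSV)
for P in((429.3,78.2),(533,338)):
    x,y=proj(s,[*P,8]).round().astype(int); p=hs[y-16:y+17,x-26:x+27]
    m=((p[...,1]>70)&(p[...,0]<25)&(p[...,2]>60)).astype(np.uint8); m=cv2.morphologyEx(m,cv2.MORPH_CLOSE,np.ones((3,3)))
    k=max(cv2.findContours(m,0,1)[0],key=cv2.contourArea); r=pose(s,k+np.array([x-26,y-16]),8)
    print(P,cv2.contourArea(k),r[0].round(1),round(r[1]),round(r[2]),round(r[3],1))
E
```

```text
tag [620.6 334.2] 118 43 head -87.6 grip [618.9 376.1] yaw 1.612 stud []
top tray 108333 [415.9  19.5] 1008 873 90.0
[[850.0, -481.0], [239.0, -482.0], [-21.0, -113.0], [-9.0, 308.0], [238.0, 519.0], [847.0, 522.0]]
scene tray 123949 [-2498.7 -2122.5] 10637 7795 -75.1
[[-7633.0, 2014.0], [-1776.0, 1063.0], [809.0, 521.0], [875.0, 353.0], [873.0, -462.0], [524.0, -1184.0], [-4896.0, -8265.0]]
at [430.  122.1 151.2] [ 3.140e+00 -1.000e-03  1.552e+00] clk 54.77 q [ 0.1  -0.13  2.07  0.    1.2   0.12] F [ 0.6  0.1 -0.2] grip 0.748
tool shift mm [-2.3  1.3 91.2] rotz -0.001
(429.3, 78.2) 250.0 [431.6  77.8] 108 46 89.0
(533, 338) 1626.5 [529.6 341.1] 183 125 -68.7
```

>>> {"op": "jog_arm", "data": {
  "travel": [
    [-0.001,0.001,0.05],
    [0,0,0.05],
    [0,0,0.03],
    [0,0,0],
    [0,0,0]
  ],
  "rotation": [
    [0,0,0],
    [0,0,0],
    [0,0,0],
    [0,0,0],
    [0,0,0]
  ],
  "hand": [0.25,0.25,0.25,0.25,0.25]
}}

```text
clock: 55.45
eef_pos: [431.5, 121.5, 21.7]
tcp_rot: [3.14, -0.0, 1.554]
contact_force: [-0.7, 0.5, 0.2]
grip_width: 0.749
finger_force: 0.0
```

```bash
python3 plan.py 431.3 119.8 13 1.553
```

```text
at [431.5 121.5  21.7] [ 3.14  -0.     1.554] clk 55.45 q [0.1  0.1  2.13 0.   0.91 0.12] F [-0.7  0.5  0.2] grip 0.749
tool shift mm [-1.7 -0.2  8.7] rotz 0.001
```

>>> {"op": "jog_arm", "data": {
  "travel": [
    [-0.0015,0,0.0065],
    [0,0,0.0015],
    [0,0,0],
    [0,0,0],
    [0,0,0],
    [0,0,0],
    [0,0,0]
  ],
  "rotation": [
    [0,0,0],
    [0,0,0],
    [0,0,0],
    [0,0,0],
    [0,0,0],
    [0,0,0],
    [0,0,0]
  ],
  "hand": [0.25,0.25,0.25,0.8,0.8,0.8,0.8],
  "grip_force": 60
}}

```text
clock: 56.32
eef_pos: [430.9, 119.3, 13.4]
tcp_rot: [3.141, -0.0, 1.553]
contact_force: [-0.7, -0.5, 5.0]
grip_width: 0.46
finger_force: 59.8
```

>>> {"op": "jog_arm", "data": {
  "travel": [
    [0,0,-0.03],
    [0,0,-0.06],
    [-0.0522,0.0025,-0.007],
    [-0.0522,0.0025,0],
    [-0.0522,0.0025,0],
    [-0.0522,0.0025,0],
    [-0.0522,0.0025,0],
    [-0.0522,0.0025,0]
  ],
  "rotation": [
    [0,0,0],
    [0,0,0],
    [0,0,0],
    [0,0,0],
    [0,0,0],
    [0,0,0],
    [0,0,0],
    [0,0,0]
  ],
  "hand": [0.8,0.8,0.8,0.8,0.8,0.8,0.8,0.8]
}}

```text
clock: 57.32
eef_pos: [439.5, -195.8, 109.9]
tcp_rot: [3.141, 0.0, 1.552]
contact_force: [-0.4, -0.6, -0.7]
grip_width: 0.461
finger_force: 60.6
```

>>> {"op": "jog_arm", "data": {
  "travel": [
    [0,0,0],
    [0,0,0],
    [0,0,0],
    [0,0,0],
    [0,0,0],
    [0,0,0],
    [0,0,0],
    [0,0,0],
    [0,0,0],
    [0,0,0]
  ],
  "rotation": [
    [0,0,-0.18],
    [0,0,-0.18],
    [0,0,-0.18],
    [0,0,-0.18],
    [0,0,-0.18],
    [0,0,-0.18],
    [0,0,-0.18],
    [0,0,-0.18],
    [0,0,-0.04],
    [0,0,0]
  ],
  "hand": [0.8,0.8,0.8,0.8,0.8,0.8,0.8,0.8,0.8,0.8]
}}

```text
clock: 58.58
eef_pos: [439.6, -194.0, 109.6]
tcp_rot: [3.141, -0.0, 3.032]
contact_force: [-0.7, 0.3, -0.8]
grip_width: 0.464
finger_force: 60.6
```

```bash
python3 heldchk.py; python3 plan.py 518 -202 40 3.034; python3 tray.py;python3 look.py
```

```text
area 85.5 along -10.1 94.9 across -23.7 20.0 rect 106 40 -4.2
at [ 439.6 -194.1  109.6] [ 3.142 -0.     3.032] clk 58.62 q [-0.58  0.02  2.01 -0.    1.11 -2.04] F [ 0.2 -0.9 -0.4] grip 0.462
tool shift mm [-78.8   0.7  69.6] rotz -0.002
top tray 109553 [415.9  19.4] 1008 873 -90.0
[[850.0, -481.0], [239.0, -482.0], [-21.0, -113.0], [-7.0, 403.0], [238.0, 519.0], [847.0, 522.0]]
scene tray 125482 [-2498.7 -2122.5] 10637 7795 -75.1
[[-7633.0, 2014.0], [-1776.0, 1063.0], [808.0, 523.0], [875.0, 353.0], [873.0, -462.0], [524.0, -1184.0], [-4896.0, -8265.0]]
tag [534.1 339.4] 108 43 head 91.3 grip [535.1 297.4] yaw -1.548 stud [(1, -3)]
tag [620.6 334.4] 118 42 head -88.4 grip [619.4 376.4] yaw 1.599 stud []
```

>>> {"op": "jog_arm", "data": {
  "travel": [
    [-0.012,0,0.035],
    [-0.012,0,0.033],
    [-0.012,0.0005,0.001],
    [-0.012,0,0],
    [-0.012,0,0],
    [-0.01,0,0],
    [-0.0075,0,0.002],
    [-0.001,0,0.001],
    [0,0,0]
  ],
  "rotation": [
    [0,0,0],
    [0,0,0],
    [0,0,0],
    [0,0,0],
    [0,0,0],
    [0,0,0],
    [0,0,0],
    [0,0,0],
    [0,0,0]
  ],
  "hand": [0.8,0.8,0.8,0.8,0.8,0.8,0.8,0.8,0.8]
}}

```text
clock: 59.9
eef_pos: [517.4, -202.0, 37.3]
tcp_rot: [3.141, -0.001, 3.033]
contact_force: [-0.4, -0.2, -0.3]
grip_width: 0.463
finger_force: 60.6
```

>>> {"op": "jog_arm", "data": {
  "travel": [
    [-0.001,0,0],
    [-0.001,0,0],
    [-0.001,0,0],
    [0,0,0]
  ],
  "rotation": [
    [0,0,0],
    [0,0,0],
    [0,0,0],
    [0,0,0]
  ],
  "hand": [0.8,0.8,0.8,0.8]
}}

```text
clock: 60.4
eef_pos: [520.9, -202.5, 37.8]
tcp_rot: [-3.142, 0.0, 3.033]
contact_force: [-0.1, -0.2, -0.9]
grip_width: 0.46
finger_force: 60.6
```

```bash
python3 plan.py 518 -202 36 3.034; python3 seat.py
```

```text
at [ 520.9 -202.5   37.8] [-3.142  0.     3.033] clk 60.4 q [-0.51  0.3   1.84 -0.    0.99 -1.97] F [-0.1 -0.2 -0.9] grip 0.46
tool shift mm [2.9 0.2 1.8] rotz -0.001
tag on bed [ 558.7 -208.9] 109 43 -4.7
press x -96.0 13.2 y -25.4 19.9
gold 3.5 [190.8 234.3] press -3.0 -1.4
```

>>> {"op": "jog_arm", "data": {
  "travel": [
    [-0.001,0,0.001],
    [-0.001,0,0],
    [-0.001,0,0],
    [0,0,0]
  ],
  "rotation": [
    [0,0,0],
    [0,0,0],
    [0,0,0],
    [0,0,0]
  ],
  "hand": [0.8,0.8,0.8,0.8]
}}

```text
clock: 60.95
eef_pos: [522.2, -202.3, 35.9]
tcp_rot: [3.141, -0.004, 3.033]
contact_force: [-4.4, 0.2, 0.6]
grip_width: 0.463
finger_force: 60.6
```

```bash
python3 plan.py 518 -202 36 3.034; python3 seat.py
```

```text
at [ 522.2 -202.3   35.9] [ 3.141 -0.004  3.033] clk 60.95 q [-0.51  0.31  1.84 -0.    0.99 -1.97] F [-4.4  0.2  0.6] grip 0.463
tool shift mm [ 4.2 -0.1 -0.1] rotz -0.001
tag on bed [ 561.2 -207. ] 108 41 -4.9
press x -92.9 14.7 y -22.2 20.1
gold 4.0 [189.9 235.1] press 1.7 -1.5
```

>>> {"op": "jog_arm", "data": {
  "travel": [
    [0.002,0,0],
    [0.0015,0,0.0005],
    [0,0,0],
    [0,0,0],
    [0,0,0],
    [0,0,0]
  ],
  "rotation": [
    [0,0,0],
    [0,0,0],
    [0,0,0],
    [0,0,0],
    [0,0,0],
    [0,0,0]
  ],
  "hand": [0.8,0.8,0.8,0.3,0.3,0.3]
}}

```text
clock: 61.75
eef_pos: [520.5, -202.4, 36.3]
tcp_rot: [-3.141, 0.0, 3.033]
contact_force: [-0.8, 0.2, 0.1]
grip_width: 0.702
finger_force: 0.0
```

>>> {"op": "jog_arm", "data": {
  "travel": [
    [0,0,-0.03],
    [0,0,-0.06],
    [0,0,-0.06],
    [0,0,-0.06],
    [0,0,-0.06],
    [0.0255,-0.05,0],
    [0.0255,-0.05,0],
    [0,0,0]
  ],
  "rotation": [
    [0,0,0],
    [0,0,0],
    [0,0,0],
    [0,0,0],
    [0,0,0],
    [0,0,0],
    [0,0,0],
    [0,0,0]
  ],
  "hand": [0.3,0.3,0.2,0.2,0.2,0.2,0.2,0.2]
}}

```text
clock: 62.75
eef_pos: [456.9, -299.0, 306.4]
tcp_rot: [-3.14, -0.0, 3.028]
contact_force: [0.3, 0.7, 0.1]
grip_width: 0.799
finger_force: 0.0
```

```bash
python3 seat.py; python3 plan.py 459 -296.2 243 3.034
```

```text
tag on bed [ 560.4 -207.1] 109 41 -4.9
press x -94.6 14.7 y -22.2 20.0
gold 3.5 [190.5 234.8] press -0.6 -0.8
at [ 457.9 -297.4  306.2] [3.141 0.    3.029] clk 62.8 q [-0.72 -0.    1.65  0.    1.5  -2.18] F [ 0.5  0.3 -1.2] grip 0.8
tool shift mm [-1.   1.3 63.2] rotz -0.005
```

Seated exactly like the others. Lever stroke.

>>> {"op": "jog_arm", "data": {
  "travel": [
    [-0.0005,0.001,0.03],
    [0,0,0.033],
    [0,0,0],
    [0,0,0],
    [0,0,0],
    [0,0,0],
    [0,0,0]
  ],
  "rotation": [
    [0,0,0],
    [0,0,0],
    [0,0,0],
    [0,0,0],
    [0,0,0],
    [0,0,0],
    [0,0,0]
  ],
  "hand": [0.2,0.2,0.2,0.8,0.8,0.8,0.8],
  "grip_force": 25
}}

```text
clock: 63.68
eef_pos: [460.0, -296.3, 244.9]
tcp_rot: [-3.139, 0.003, 3.033]
contact_force: [-0.5, -3.5, 3.4]
grip_width: 0.4
finger_force: 25.0
```

>>> {"op": "jog_arm", "data": {
  "travel": [
    [0.0081,0,0.0155],
    [0.0066,0,0.0161],
    [0.0053,0,0.0166],
    [0.0038,0,0.0171],
    [0.0022,0,0.0173],
    [0.0008,0,0.0174],
    [-0.0008,0,0.0174],
    [-0.0018,0,0.0143],
    [0,0,0]
  ],
  "rotation": [
    [0,0,0],
    [0,0,0],
    [0,0,0],
    [0,0,0],
    [0,0,0],
    [0,0,0],
    [0,0,0],
    [0,0,0],
    [0,0,0]
  ],
  "hand": [0.8,0.8,0.8,0.8,0.8,0.8,0.8,0.8,0.8]
}}

```text
clock: 64.8
eef_pos: [435.6, -293.8, 111.8]
tcp_rot: [-3.14, 0.001, 3.033]
contact_force: [-2.3, -3.1, 7.2]
grip_width: 0.407
finger_force: 26.9
```

>>> {"op": "jog_arm", "data": {
  "travel": [
    [-0.0005,0,0.002],
    [-0.0005,0,0.002],
    [0,0,0.002],
    [0,0,0.002],
    [0,0,0.001],
    [0,0,0]
  ],
  "rotation": [
    [0,0,0],
    [0,0,0],
    [0,0,0],
    [0,0,0],
    [0,0,0],
    [0,0,0]
  ],
  "hand": [0.8,0.8,0.8,0.8,0.8,0.8]
}}

```text
clock: 65.55
eef_pos: [437.0, -294.0, 105.1]
tcp_rot: [-3.139, 0.002, 3.032]
contact_force: [-5.3, 0.1, 18.3]
grip_width: 0.406
finger_force: 27.9
```

At the stop (18 N). Back up, release, and over the tag.

>>> {"op": "jog_arm", "data": {
  "travel": [
    [0.001,0,-0.008],
    [0.0015,0,-0.0155],
    [0.0008,0,-0.0174],
    [-0.0008,0,-0.0174],
    [-0.0022,0,-0.0173],
    [-0.0038,0,-0.0171],
    [-0.0053,0,-0.0166],
    [-0.0066,0,-0.0161],
    [-0.0081,0,-0.0145],
    [0,0,0]
  ],
  "rotation": [
    [0,0,0],
    [0,0,0],
    [0,0,0],
    [0,0,0],
    [0,0,0],
    [0,0,0],
    [0,0,0],
    [0,0,0],
    [0,0,0],
    [0,0,0]
  ],
  "hand": [0.8,0.8,0.8,0.8,0.8,0.8,0.8,0.8,0.8,0.8]
}}

```text
clock: 66.8
eef_pos: [458.6, -296.1, 241.8]
tcp_rot: [-3.14, -0.003, 3.032]
contact_force: [-4.0, -6.0, 0.8]
grip_width: 0.405
finger_force: 30.1
```

>>> {"op": "jog_arm", "data": {
  "travel": [
    [0,0,0],
    [0,0,0],
    [0,0,-0.03],
    [0,0,-0.035],
    [-0.025,0.05,0],
    [-0.0245,0.05,0],
    [0,0,0],
    [0,0,0.05],
    [0,0,0.06],
    [0,0,0.06]
  ],
  "rotation": [
    [0,0,0],
    [0,0,0],
    [0,0,0],
    [0,0,0],
    [0,0,0],
    [0,0,0],
    [0,0,0],
    [0,0,0],
    [0,0,0],
    [0,0,0]
  ],
  "hand": [0.2,0.2,0.2,0.25,0.25,0.25,0.25,0.25,0.25,0.25]
}}

```text
clock: 68.05
eef_pos: [519.2, -201.8, 135.9]
tcp_rot: [-3.141, 0.001, 3.033]
contact_force: [0.8, 0.2, -0.7]
grip_width: 0.747
finger_force: 0.0
```

>>> {"op": "jog_arm", "data": {
  "travel": [
    [0,0,0.05],
    [0,0,0.02],
    [0,0,0],
    [0,0,0]
  ],
  "rotation": [
    [0,0,0],
    [0,0,0],
    [0,0,0],
    [0,0,0]
  ],
  "hand": [0.25,0.25,0.25,0.25]
}}

```text
clock: 68.55
eef_pos: [520.3, -202.1, 68.6]
tcp_rot: [-3.141, 0.002, 3.032]
contact_force: [0.7, -0.5, 0.7]
grip_width: 0.747
finger_force: 0.0
```

```bash
python3 seat.py; python3 plan.py 519 -202 35 3.034
```

```text
tag on bed [ 560.6 -206.8] 109 42 -4.9
press x -94.6 14.7 y -22.1 20.1
gold 4.5 [190.6 235.9] press 3.8 2.9
at [ 520.7 -202.2   69.1] [-3.141e+00  3.000e-03  3.033e+00] clk 68.6 q [-0.51  0.25  1.84 -0.    1.05 -1.97] F [-0.5 -0.8 -0.6] grip 0.752
tool shift mm [ 1.7  0.  34.1] rotz -0.001
```

>>> {"op": "jog_arm", "data": {
  "travel": [
    [0.0015,0,0.01],
    [0,0,0.012],
    [0,0,0.0115],
    [0,0,0],
    [0,0,0],
    [0,0,0],
    [0,0,0],
    [0,0,0]
  ],
  "rotation": [
    [0,0,0],
    [0,0,0],
    [0,0,0],
    [0,0,0],
    [0,0,0],
    [0,0,0],
    [0,0,0],
    [0,0,0]
  ],
  "hand": [0.25,0.25,0.25,0.25,0.8,0.8,0.8,0.8],
  "grip_force": 60
}}

```text
clock: 69.6
eef_pos: [518.7, -201.4, 34.5]
tcp_rot: [-3.141, 0.001, 3.033]
contact_force: [-0.0, -0.1, 3.2]
grip_width: 0.465
finger_force: 60.7
```

>>> {"op": "jog_arm", "data": {
  "travel": [
    [0,0,-0.004],
    [0.03,0,0],
    [0.045,0,0],
    [0.02,0,-0.03],
    [0,0,-0.05],
    [0,0,-0.03],
    [0,0,0],
    [0,0,0]
  ],
  "rotation": [
    [0,0,0],
    [0,0,0],
    [0,0,0],
    [0,0,0],
    [0,0,0],
    [0,0,0],
    [0,0,0],
    [0,0,0]
  ],
  "hand": [0.8,0.8,0.8,0.8,0.8,0.8,0.8,0.8]
}}

```text
clock: 70.6
eef_pos: [423.1, -190.4, 146.8]
tcp_rot: [3.141, -0.001, 3.033]
contact_force: [-0.3, 0.3, -0.5]
grip_width: 0.465
finger_force: 60.7
```

```bash
sed -i 's/540,330,10/580,330,10/' tray.py; python3 heldchk.py; python3 plan.py 447 378 150 1.599; python3 look.py; python3 - <<'E'
from h import *
t=cam('top'); s=cam('scene')
a=t['img'][130:260,90:250]; b=s['img'][215:325,315:420]
cv2.imwrite('pics/tray3.png',np.hstack([cv2.resize(a,(443,360),interpolation=cv2.INTER_CUBIC),cv2.resize(b,(344,360),interpolation=cv2.INTER_CUBIC)]))
E
```

```text
area 94.5 along -15.0 96.0 across -25.0 18.8 rect 113 41 -3.7
at [ 422.8 -190.2  146.3] [ 3.140e+00 -3.000e-03  3.033e+00] clk 70.65 q [-0.59 -0.08  2.03 -0.    1.19 -2.06] F [-0.2  0.6  0.1] grip 0.464
tool shift mm [ 37.6 567.4  -3.7] rotz 1.434
tag [534.  337.9] 111 43 head 91.0 grip [534.7 296. ] yaw -1.554 stud [(3, -2)]
tag [620.9 334.2] 118 43 head -87.6 grip [619.1 376.1] yaw 1.612 stud []
```

View pics/tray3.png

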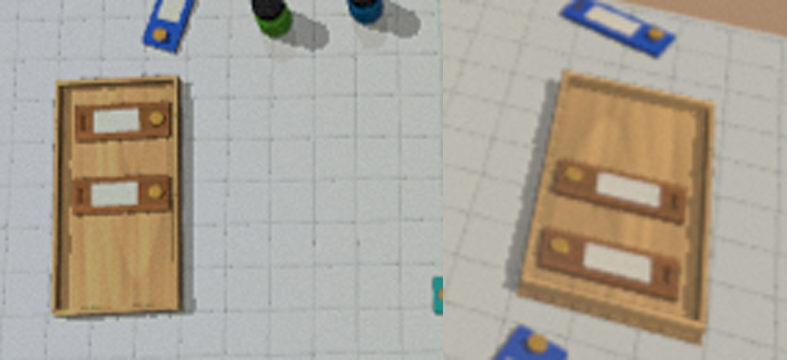

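The tray view shows the first two tags flat, stud side up, at left-crop (123,120) and (121,194). The bottom third of the tray is free for the last one.

>>> {"op": "jog_arm", "data": {
  "travel": [
    [0.0038,0.0519,0],
    [0.0035,0.0519,0],
    [0.0035,0.0519,0],
    [0.0035,0.0519,0],
    [0.0034,0.0519,0],
    [0.0034,0.0519,0],
    [0.0034,0.0519,0],
    [0.0034,0.0519,0],
    [0.0034,0.0519,0],
    [0.0034,0.0519,0]
  ],
  "rotation": [
    [0,0,0],
    [0,0,0],
    [0,0,0],
    [0,0,0],
    [0,0,0],
    [0,0,0],
    [0,0,0],
    [0,0,0],
    [0,0,0],
    [0,0,0]
  ],
  "hand": [0.8,0.8,0.8,0.8,0.8,0.8,0.8,0.8,0.8,0.8]
}}

```text
clock: 72.05
eef_pos: [445.0, 330.4, 146.8]
tcp_rot: [-3.141, -0.001, 3.033]
contact_force: [1.1, 0.2, -0.9]
grip_width: 0.46
finger_force: 60.7
```

>>> {"op": "jog_arm", "data": {
  "travel": [
    [0.0034,0.0519,0],
    [0,0,0],
    [0,0,0],
    [0,0,0],
    [0,0,0],
    [0,0,0],
    [0,0,0],
    [0,0,0],
    [0,0,0],
    [0,0,0]
  ],
  "rotation": [
    [0,0,0],
    [0,0,0.18],
    [0,0,0.18],
    [0,0,0.18],
    [0,0,0.18],
    [0,0,0.18],
    [0,0,0.18],
    [0,0,0.18],
    [0,0,0.174],
    [0,0,0]
  ],
  "hand": [0.8,0.8,0.8,0.8,0.8,0.8,0.8,0.8,0.8,0.8]
}}

```text
clock: 73.3
eef_pos: [447.4, 380.5, 146.7]
tcp_rot: [-3.14, 0.001, 1.6]
contact_force: [-0.0, 0.0, -0.2]
grip_width: 0.466
finger_force: 60.8
```

```bash
python3 plan.py 447 380.5 20 1.599; python3 tray.py
```

```text
at [447.4 380.5 146.7] [-3.14e+00  1.00e-03  1.60e+00] clk 73.3 q [0.57 0.22 1.72 0.   1.21 0.54] F [-0.   0.  -0.2] grip 0.466
tool shift mm [ -0.   -0.4 126.7] rotz 0.001
top tray 3252 [532.2 348.7] 271 164 1.4
[[660.0, 276.0], [401.0, 263.0], [397.0, 401.0], [466.0, 429.0], [665.0, 404.0]]
scene tray 3517 [541.7 339.4] 288 141 1.7
[[404.0, 268.0], [397.0, 404.0], [681.0, 410.0], [685.0, 275.0]]
```

>>> {"op": "jog_arm", "data": {
  "travel": [
    [0,0,0.05],
    [0,0,0.05],
    [0,0,0.02],
    [0,0,0.007],
    [0,0,0],
    [0,0,0],
    [0,0,0],
    [0,0,0]
  ],
  "rotation": [
    [0,0,0],
    [0,0,0],
    [0,0,0],
    [0,0,0],
    [0,0,0],
    [0,0,0],
    [0,0,0],
    [0,0,0]
  ],
  "hand": [0.8,0.8,0.8,0.8,0.8,0.8,0.3,0.3]
}}

```text
clock: 74.4
eef_pos: [448.4, 381.2, 21.9]
tcp_rot: [3.14, -0.001, 1.599]
contact_force: [0.8, 0.5, -1.0]
grip_width: 0.701
finger_force: 0.0
```

>>> {"op": "jog_arm", "data": {
  "travel": [
    [0,0,0],
    [0,0,-0.03],
    [0,0,-0.06],
    [0,0,-0.06],
    [0,0,-0.05],
    [0.05,0,0],
    [0.06,0,0],
    [0.06,0,0],
    [0,0,0],
    [0,0,0]
  ],
  "rotation": [
    [0,0,0],
    [0,0,0],
    [0,0,0],
    [0,0,0],
    [0,0,0],
    [0,0,0],
    [0,0,0],
    [0,0,0],
    [0,0,0],
    [0,0,0]
  ],
  "hand": [0.3,0.3,0.25,0.2,0.2,0.2,0.2,0.2,0.2,0.2]
}}

```text
clock: 75.65
eef_pos: [442.9, 550.4, 220.2]
tcp_rot: [-3.141, 0.001, 1.599]
contact_force: [-0.7, -0.7, 0.5]
grip_width: 0.799
finger_force: 0.0
```

```bash
python3 plan.py 447 380.5 20 1.599; python3 - <<'E'
from h import *
t=cam('top'); s=cam('scene')
a=t['img'][105:265,85:405]; b=s['img'][215:325,315:420]; d=s['img'][135:245,120:225]; e=t['img'][140:170,300:330]
r=lambda i,w,h:cv2.resize(i,(w,h),interpolation=cv2.INTER_CUBIC)
cv2.imwrite('pics/final.png',np.vstack([r(a,640,320),np.hstack([r(b,210,220),r(d,210,220),r(e,220,220)])]))
E
```

```text
at [442.9 550.4 220.2] [-3.141e+00  1.000e-03  1.599e+00] clk 75.65 q [ 0.78  0.43  1.31 -0.    1.41  0.75] F [-0.7 -0.7  0.5] grip 0.799
tool shift mm [-169.9   -0.7  200.2] rotz 0.0
```

View pics/final.png

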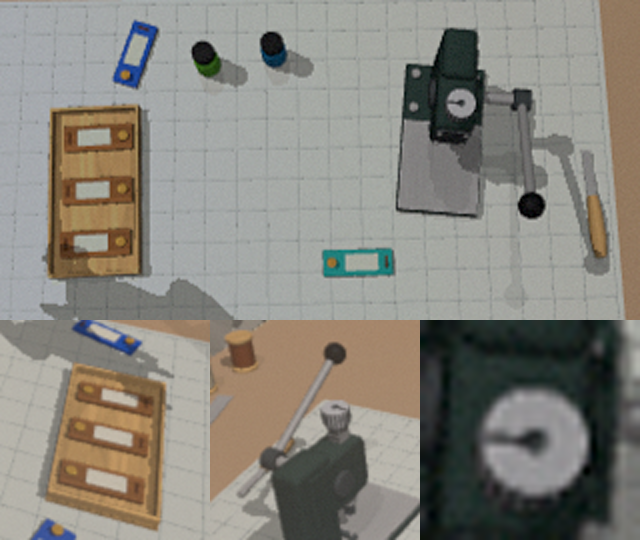

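The final view shows all three tags flat in the tray, stud side up, at (98,138), (97,190) and (97,243). The lever is up, the dial index points to the press's left (five clicks), and the jars and knife are where they were.

```bash
python3 -c "
from cell import arm
print(arm.hand_in())"
```

```text
the job is handed in; nothing more can be done
None
```

I handed the job in at about 76 s: dial at five clicks, three tags pressed to the lever's stop and lying stud side up in the tray, lever up, jars and knife left alone; stud depth was judged from the lever's force and the camera, not measured.

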